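# Dock an egg cup with the carrying paddle

## Robot

A 6-joint arm with a two-finger parallel gripper is mounted at the origin on the work surface. World frame = base frame: x ahead of the robot, y to its left, z up, the work surface at z = 0. Lengths are in m, angles in rad, forces in N, time in s.
With the tool pointing down it reaches from about 0.35 to 1 m from the base axis. Payload 7.1 kg.
Tool frame: the origin (TCP) lies midway between the tips of the shut fingers; the grasp point (between the pads) lies 19 mm behind it (arm.grip_point_offset is the distance from the TCP to the grasp point, in m); z points along the fingers, y is the direction in which the jaws open and shut (so a half turn about z gives the same grasp; the last joint's range is limited). The gripper opens to 85 mm and grips with 20 to 120 N. Pads are 22 mm wide; open, the fingers measure 114 mm over their backs; the gripper's body (76 mm by 85 mm) begins 54 mm behind the grasp point. The pads swing forward as they close: fully open they stand 13 mm farther back than shut.
Start: joints at [1.167, 0.423, 1.63, -0, 1.089, -0.019], TCP at [0.235, 0.579, 0.231] pointing down, gripper open.
Joint ranges: [-3, 3], [-0.9, 2.11], [0.09, 2.58], [-1.31, 4.45], [0.11, 2.69], [-2.54, 2.54]. Speed limits (rad/s): [2.39, 2.39, 3.01, 3.14, 3.14, 3.14].

## Interface

Orientations are given as a unit quaternion [w, x, y, z].
In Python, from plant import telemetry, camera, camera_model, order, arm gives the robot as it stands.
- The arm moves only by the shell command python3 -m handwheel 'ROWS' [FORCE]. ROWS is JSON, a list of rows, each an object of numbers: "hand": the closure in counts, from 0 (fully open) to 255 (shut); "x", "y", "z": the shift along the tool's x, y, z in cm; "spin": the turn about the tool's z in rad. A call has 1 to 10 rows; each row is the pose to reach, as a shift and turn from the pose commanded when the call began, along the tool's axes at that moment; what a row does not reach only later rows make up. A row lasts 1/8 s, in which the tool goes at most 62.5 mm and 10.7 degrees, less where a joint would pass 70% of its speed; a pose out of reach is approached as far as the arm can. A call with a gripper value outside its range is refused whole. The fingers move at their own pace and stop on an object; FORCE is the grip in N (left out, the last holds). Time passes only in rows, so rows that repeat a pose let the fingers close. It gives the time, the measured TCP pose, the force and the opening at its end, in the units of the state.
- telemetry.get_state(): the state, without advancing time (a new reading comes with each control period).
- camera(name): name is "scene" or "side" or "wrist"; returns the picture (384x512x3 uint8, red, green, blue); there is no depth.
- camera_model(name): a dict with "camera_matrix" (3x3 intrinsics, pixels), "rvec" (rotation vector, rad) and "tvec" (3), from world to camera coordinates, as OpenCV has them. Camera axes: x right, y down, z forward; pixel columns grow to the right and rows downward; lengths in m; the calibration is good to about 2 mm. A picture is of the moment at which its call begins: read the wrist's pose just before it. camera_model takes no time and is no camera call; for the wrist camera it gives the pose at the moment of the call.
- order.finish_job(): hands the job in, once; it reports no verdict.
The state is a dict: "clock": time; "q": joint angles; "qd": joint speeds; "joint_torque": joint torques, N m; "eef_pos": TCP position; "ee_rot": TCP orientation; "force": force on the tool from outside, world axes, zero at the start; "torque": the same for the moment, N m; "grip_width": finger opening in m.
Only numpy, scipy, OpenCV 4.12 (cv2) and the standard library are available. Lean on these libraries where they do the work, as an engineer would, in place of code of your own. Each camera call takes 0.05 s, during which the arm holds its last target.

## Task

Pick up the paddle by its blue handle, lift the orange egg cup off the wooden stand on the blade and carry it level to the white dock, never touching the cup with the fingers. Set it on the dock's rails and push it in with the paddle until the red button behind it is fully in, and hold it pressed there for about a second with a steady push of roughly 10 N (at least 6, never more than 18 N). Draw the paddle out from under the cup, leaving the cup and button where they are, and stand the paddle back on the green mat, without disturbing the jar, the hygrometer or the egg tray.

Things in the scene. Friction and masses are not known exactly. Their poses are not given: they have to be found in the camera images.
- paddle_grip (a point): Centre of the paddle's upright blue handle, 40 mm long (x), 22 mm wide (y: grip across it, hard, 60 N or more), 80 mm tall. Paddle 0.25 kg, standing on its flat underside 44 mm below this point. Foot plate under the handle x -35 to +25 mm, 48 mm wide, 4 mm thick; then the blade to x +144 mm. x points along the blade to its tip, z up.
- blade_seat (a point): Point on top of the paddle's flat steel blade (30 mm wide, 4 mm thick) where the cup's axis is when its foot touches both pins; 120 mm ahead (x) of the handle's centre and 40 mm below it. Blade tip 24 mm further. The pins, 8 mm thick, 26 mm tall, stand 30 mm behind this point, at y +11 and -11 mm. Same axes as the handle.
- cup_foot (a point): Centre of the orange egg cup's round foot, a flat disc 56 mm in diameter, 18 mm tall (underside 9 mm below this point). Cup and white egg rise from it, one piece, 59 mm tall in all, about 0.12 kg. At the start it stands loose on the stand's rails. z is its axis.
- stand: Wooden stand, fixed. Two rails along x, from x -45 to +45 mm, tops 40 mm above the bench; the gap between them is 40 mm wide, open at the -x end and down to a base plate whose top is 10 mm up, so the blade can go in under the cup along +x. Two stops 12 mm high stand on the rails at x +37 mm. Origin: centre of its underside.
- dock: White dock, fixed. Rails along x from x -66 mm (open mouth) to +85, tops 40 mm above the bench, 40 mm gap between, open down to 10 mm. Grey guides 61 mm apart, 48 mm high, x -10 to +60 mm, flared back to x -35. A fixed black end block on the rails has its face anywhere from x +38 to +58 mm, set anew each time and not reported: feel for it. Origin: on the bench, mid-line.
- button (a joint): Red button on the mouth side of the dock's end block, 14 mm diameter, axis 52 mm above the bench, moves along the dock's +x. 0 = out (always at the start), sticking 10 mm out of the block; 0.008 m = fully in, a hard stop, still 2 mm out. No spring: about 3 N of friction, and it stays where it is pushed.
- mat: Green parking mat, fixed, 240 mm (x) by 110 mm (y), 3 mm thick. Origin: centre of its underside. The paddle stands on it at the start, handle towards the robot.
- jar_center (a point): Centre of a loose amber jar, 52 mm diameter, 75 mm tall: leave alone.
- hygrometer_center (a point): Centre of a loose white hygrometer, 50 x 70 x 22 mm, lying flat: leave alone.
- eggtray_center (a point): Centre of a loose plywood tray with eggs, 110 x 150 x 35 mm (eggs up to 43 mm): leave alone.
Things that resemble listed ones, but are neither listed nor needed, are in the scene too. What is shaped like the part that bears paddle_grip but purple is not meant. Of the things shaped like the part that bears cup_foot, the orange one is meant.

How it is judged:
By the outcome, as a careful person would: the job done as asked, in the order asked, and still so for the second after the job is handed in, with the robot touching nothing.
It also fails if it takes over 72 s, if anything falls off the work surface, if the arm or the gripper's body presses on something with over 40 N, if the wrist force passes 120 N, or if a joint passes its speed limit or range.

## Working session

There is one attempt and no reset: what is moved stays moved. The work goes in short steps, Python scripts to look and compute and a shell command to move; the robot and the scene stay as the last step left them, time stands still between calls to the robot, and variables do not carry over. Pictures are saved under pics/ and viewed, and the job is handed in when it is done.

```bash
ls; mkdir -p pics
python3 - <<'E'
from plant import telemetry, camera, camera_model, order, arm
import cv2
print(telemetry.get_state()); print(arm.grip_point_offset)
for n in ["scene","side","wrist"]:
    m=camera_model(n); print(n,m)
    im=camera(n); cv2.imwrite(f"pics/{n}0.png",im[:,:,::-1])
E
```

```text
pics
{'clock': 0.0, 'q': array([ 1.16701173e+00,  4.23872154e-01,  1.63073228e+00, -2.35603187e-06,
        1.08864007e+00, -1.89725089e-02]), 'qd': array([-0.00125219,  0.00191556,  0.00123749,  0.00016085, -0.0005015 ,
       -0.00042453]), 'joint_torque': array([-1.02837177e-03, -5.57387495e+01, -2.81740558e+01, -5.66831915e-06,
        7.38425850e-03, -1.29048910e-06]), 'eef_pos': array([0.2343461 , 0.57876992, 0.23050956]), 'ee_rot': array([-1.72265509e-04,  1.91220488e-01,  9.81546760e-01, -8.07760535e-04]), 'force': array([-0.11811237, -0.94556894,  0.23719996]), 'torque': array([ 0.06454406,  0.00567409, -0.01567614]), 'grip_width': 0.08531445759495117}
0.0187
scene {'camera_matrix': array([[388.91085533,   0.        , 260.48481039],
       [  0.        , 388.91085533, 189.3982126 ],
       [  0.        ,   0.        ,   1.        ]]), 'rvec': array([ 1.40869412,  2.29763011, -0.7520772 ]), 'tvec': array([ 0.22677218, -0.34148246,  1.65465213])}
side {'camera_matrix': array([[388.32072441,   0.        , 257.59625191],
       [  0.        , 388.32072441, 190.73781208],
       [  0.        ,   0.        ,   1.        ]]), 'rvec': array([ 2.0785626 , -0.43092182,  0.26919782]), 'tvec': array([-0.46446305,  0.16135958,  1.07078626])}
wrist {'camera_matrix': array([[281.51078459,   0.        , 248.28836722],
       [  0.        , 281.51078459, 189.17510982],
       [  0.        ,   0.        ,   1.        ]]), 'rvec': array([-2.41045558, -1.62549708, -0.22062301]), 'tvec': array([-0.62497902, -0.03625049,  0.37727846])}
```

View pics/scene0.png

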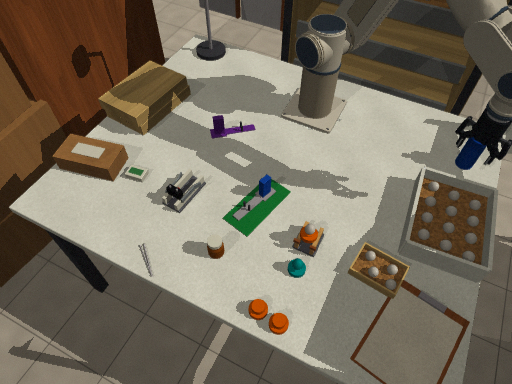

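View pics/side0.png

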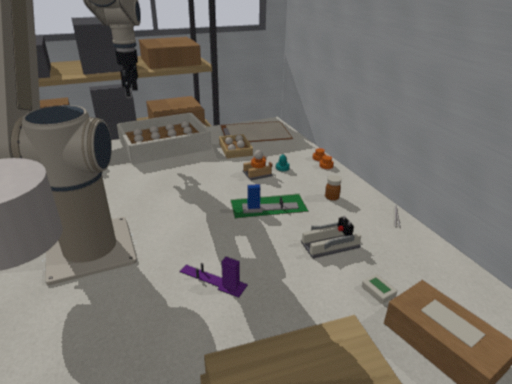

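View pics/wrist0.png

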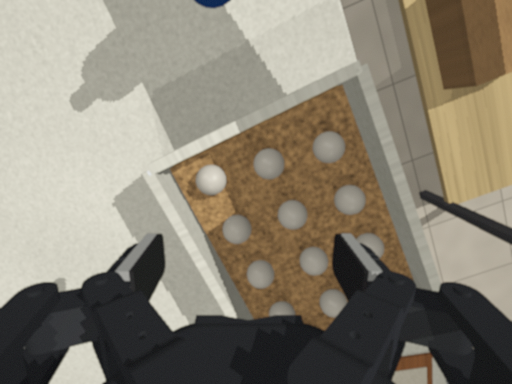

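The scene view shows the green mat and blue handle at (265,186), the cup and stand at (309,238), the dock at (185,188), the jar at (216,249) and the hygrometer at (136,172). Next I'll zoom in on crops.

```bash
cat > h.py <<'E'
import numpy as np, cv2
from plant import telemetry, camera, camera_model
def mats(m):
    R=cv2.Rodrigues(np.array(m["rvec"],float))[0]; return np.array(m["camera_matrix"]),R,np.array(m["tvec"],float).ravel()
def ray(m,uv):
    K,R,t=mats(m); d=R.T@np.linalg.inv(K)@np.array([uv[0],uv[1],1.]); return -R.T@t,d
def onz(m,uv,z):
    o,d=ray(m,uv); return o+d*(z-o[2])/d[2]
def proj(m,P):
    K,R,t=mats(m); return cv2.projectPoints(np.atleast_2d(np.array(P,float)),R,t,K,None)[0].reshape(-1,2)
def tri(m1,u1,m2,u2):
    A=[];b=[]
    for m,u in((m1,u1),(m2,u2)):
        o,d=ray(m,u); d=d/np.linalg.norm(d); Q=np.eye(3)-np.outer(d,d); A.append(Q); b.append(Q@o)
    return np.linalg.lstsq(np.vstack(A),np.hstack(b),rcond=None)[0]
def crop(src,dst,x0,y0,w,h,s):
    im=cv2.imread(src)[y0:y0+h,x0:x0+w]; cv2.imwrite(dst,cv2.resize(im,None,fx=s,fy=s,interpolation=cv2.INTER_CUBIC))
E
python3 - <<'E'
from h import *
crop("pics/scene0.png","pics/c1.png",150,160,190,110,4)
crop("pics/side0.png","pics/c2.png",220,140,150,120,5)
m=camera_model("scene")
for n,u,z in [("handletop",(265,180),.087),("stand",(309,245),.04),("dock",(185,190),.04),("jar",(216,249),.03),("hyg",(136,172),.02),("tray",(379,268),.03),("purple",(218,125),.05)]: print(n,onz(m,u,z).round(3))
E
```

```text
handletop [0.501 0.014 0.087]
stand [0.636 0.236 0.04 ]
dock [ 0.633 -0.227  0.04 ]
jar [ 0.777 -0.019  0.03 ]
hyg [ 0.635 -0.44   0.02 ]
tray [0.606 0.455 0.03 ]
purple [ 0.314 -0.282  0.05 ]
```

View pics/c1.png

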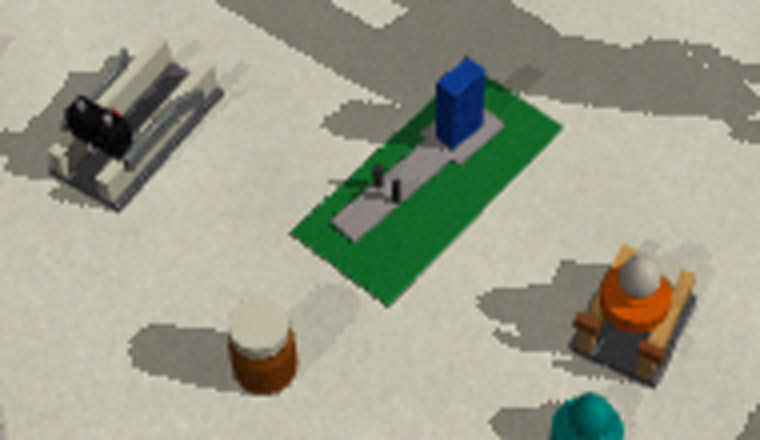

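View pics/c2.png

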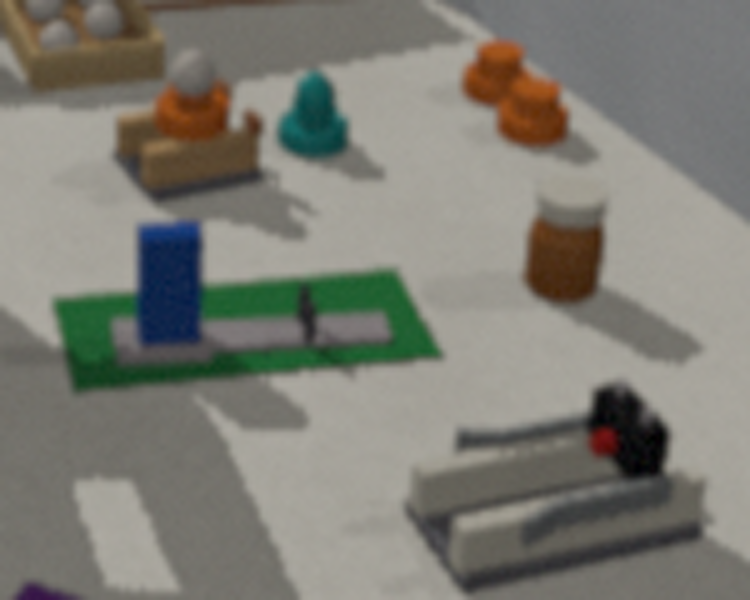

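Run:
```python
from h import *
from scipy.spatial.transform import Rotation as Ro
s=telemetry.get_state(); q=s["ee_rot"]; R=Ro.from_quat([q[1],q[2],q[3],q[0]]).as_matrix()
print("tool R\n",R.round(3))
K,Rc,t=mats(camera_model("wrist")); C=-Rc.T@t
print("cam in tool",(R.T@(C-s["eef_pos"])).round(4)); print("cam axes in tool\n",(R.T@Rc.T).round(3))
im=cv2.imread("pics/scene0.png"); hsv=cv2.cvtColor(im,cv2.COLOR_BGR2HSV); m=camera_model("scene")
g=cv2.inRange(hsv,(50,120,50),(75,255,255)); cs,_=cv2.findContours(g,cv2.RETR_EXTERNAL,cv2.CHAIN_APPROX_NONE)
c=max(cs,key=cv2.contourArea); h=cv2.convexHull(c)[:,0]
P=np.array([onz(m,p,.003)[:2] for p in h]); r=cv2.minAreaRect(P.astype(np.float32)*1000); print("mat",r)
```

```text
tool R
 [[-0.927  0.375 -0.   ]
 [ 0.375  0.927 -0.001]
 [ 0.    -0.001 -1.   ]]
cam in tool [ 0.0666  0.0007 -0.1417]
cam axes in tool
 [[ 0.    -0.963 -0.268]
 [ 1.     0.     0.   ]
 [-0.    -0.268  0.963]]
mat ((549.42431640625, 9.945571899414062), (108.22750091552734, 238.4257354736328), 76.84054565429688)
```

```bash
python3 -m handwheel '[{"x":-2,"y":-2,"z":-2,"spin":0.1},{"x":-7,"y":-7,"z":-5,"spin":0.28},{"x":-12,"y":-12,"z":-9,"spin":0.46},{"x":-16,"y":-16,"z":-9,"spin":0.64},{"x":-20,"y":-20,"z":-9,"spin":0.82},{"x":-24,"y":-24,"z":-9,"spin":1.0},{"x":-28,"y":-28,"z":-9,"spin":1.18},{"x":-32,"y":-32,"z":-9,"spin":1.36},{"x":-36,"y":-36,"z":-9,"spin":1.54},{"x":-40,"y":-39,"z":-9,"spin":1.7}]'
```

```text
invalid input at $[0]: expected keys hand, x, y, z, spin
```

```bash
python3 -m handwheel '[{"hand":0,"x":-2,"y":-2,"z":-2,"spin":0.1},{"hand":0,"x":-7,"y":-7,"z":-5,"spin":0.28},{"hand":0,"x":-12,"y":-12,"z":-9,"spin":0.46},{"hand":0,"x":-16,"y":-16,"z":-9,"spin":0.64},{"hand":0,"x":-20,"y":-20,"z":-9,"spin":0.82},{"hand":0,"x":-24,"y":-24,"z":-9,"spin":1.0},{"hand":0,"x":-28,"y":-28,"z":-9,"spin":1.18},{"hand":0,"x":-32,"y":-32,"z":-9,"spin":1.36},{"hand":0,"x":-36,"y":-36,"z":-9,"spin":1.54},{"hand":0,"x":-40,"y":-39,"z":-9,"spin":1.7}]'
cat >> h.py <<'E'
from scipy.spatial.transform import Rotation as Ro
def toolR(s=None):
    q=(s or telemetry.get_state())["ee_rot"]; return Ro.from_quat([q[1],q[2],q[3],q[0]]).as_matrix()
def goto(p,yaw):
    s=telemetry.get_state(); R=toolR(s); y0=np.arctan2(R[1,0],R[0,0])
    d=R.T@(np.array(p)-s["eef_pos"])*100; sp=(y0-yaw+np.pi)%(2*np.pi)-np.pi
    print("clock %.2f yaw0 %.2fdeg  tool cm x %.2f y %.2f z %.2f spin %.4f"%(s["clock"],np.degrees(y0),*d,sp))
E
python3 -c "
from h import *
goto([.48,.01,.32],-.23)"
```

```text
clock: 1.4
eef_pos: [0.4591, 0.0655, 0.3214]
ee_rot: [0.0, 0.865, 0.501, 0.0]
force: [0.8, 0.9, 0.2]
grip_width: 0.0854
clock 1.40 yaw0 60.18deg  tool cm x -3.78 y 4.58 z 0.14 spin 1.2803
```

```bash
python3 -m handwheel '[{"hand":0,"x":-0.5,"y":0.5,"z":0,"spin":0.18},{"hand":0,"x":-1,"y":1,"z":0,"spin":0.36},{"hand":0,"x":-2,"y":2,"z":0,"spin":0.54},{"hand":0,"x":-3,"y":3,"z":0,"spin":0.72},{"hand":0,"x":-4,"y":4,"z":0,"spin":0.9},{"hand":0,"x":-3.8,"y":4.6,"z":0,"spin":1.08},{"hand":0,"x":-3.8,"y":4.6,"z":0,"spin":1.25},{"hand":0,"x":-3.8,"y":4.6,"z":0,"spin":1.28},{"hand":0,"x":-3.8,"y":4.6,"z":0,"spin":1.28}]'
python3 - <<'E'
from h import *
import pickle
m=camera_model("wrist"); im=camera("wrist"); cv2.imwrite("pics/w1.png",im[:,:,::-1]); pickle.dump(m,open("w1.pkl","wb"))
crop("pics/w1.png","pics/w1b.png",0,0,512,384,1.5)
E
```

```text
clock: 2.52
eef_pos: [0.4802, 0.012, 0.3212]
ee_rot: [0.0, 0.994, -0.11, -0.0]
force: [0.3, -0.3, 0.4]
grip_width: 0.0851
```

View pics/w1b.png

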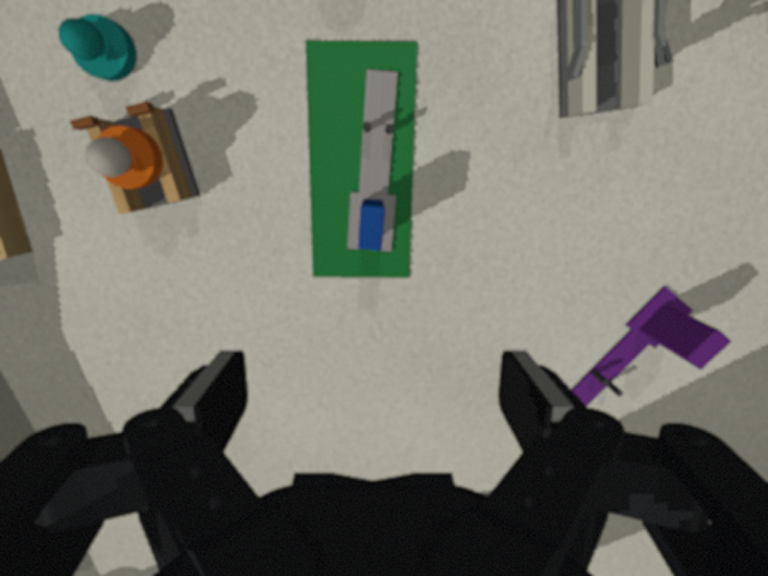

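The wrist view (1.5x) shows the mat centred near (360,160), the blue handle top at (372,225), the paddle blade running up to (382,72), the stand with the cup at (140,160), and the dock cut off at the top right.

Run:
```python
from h import *
import pickle
m=pickle.load(open("w1.pkl","rb")); im=cv2.imread("pics/w1.png"); hsv=cv2.cvtColor(im,cv2.COLOR_BGR2HSV)
g=cv2.inRange(hsv,(50,120,30),(75,255,255)); c=max(cv2.findContours(g,0,1)[0],key=cv2.contourArea)
h=cv2.convexHull(c); P=np.array([onz(m,p,.003)[:2]*1000 for p in h[:,0]],np.float32); print("mat",cv2.minAreaRect(P))
inside=cv2.drawContours(np.zeros_like(g),[h],0,255,-1); inside=cv2.erode(inside,np.ones((5,5)))
bl=inside&cv2.bitwise_not(g)&cv2.inRange(hsv,(0,0,80),(180,90,255))
yy,xx=np.nonzero(bl); sel=(yy<120); P=np.array([onz(m,(x,y),.007)[:2]*1000 for x,y in zip(xx,yy)])
bm=P[sel]; print("blade rect",cv2.minAreaRect(bm.astype(np.float32)))
r=cv2.fitLine(bm.astype(np.float32),cv2.DIST_L2,0,.01,.01).ravel(); print("line",r,np.degrees(np.arctan2(r[1],r[0])))
print("paddle rect all",cv2.minAreaRect(P.astype(np.float32)), "tip x",P[:,0].max())
b=cv2.inRange(hsv,(105,120,40),(125,255,255)); c=max(cv2.findContours(b,0,1)[0],key=cv2.contourArea)
print("blue px",cv2.boundingRect(c),cv2.contourArea(c))
vis=im.copy(); vis[bl>0]=(0,0,255); vis[b>0]=(0,255,255); cv2.imwrite("pics/v1.png",cv2.resize(vis[0:200,180:300],None,fx=3,fy=3)); 
crop("pics/w1.png","pics/st1.png",30,50,120,110,5)
```

```text
mat ((550.6110229492188, 9.154220581054688), (106.08025360107422, 234.47340393066406), 76.99539184570312)
blade rect ((585.150634765625, -16.492727279663086), (32.72216033935547, 105.78178405761719), 73.13404083251953)
line [ 9.5604330e-01 -2.9322550e-01  5.8712335e+02 -1.6903036e+01] -17.05116
paddle rect all ((549.98876953125, -2.2450408935546875), (50.64350509643555, 180.89756774902344), 75.86158752441406) tip x 639.2303181175594
blue px (239, 134, 17, 32) 419.5
```

View pics/v1.png

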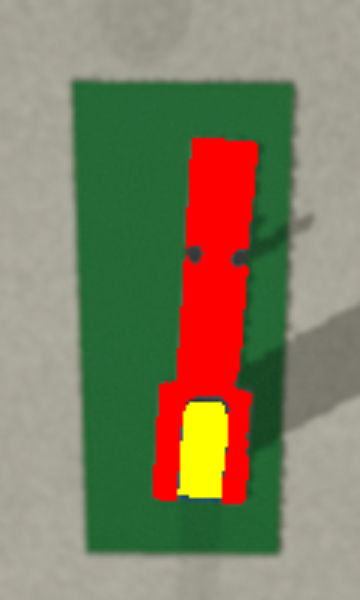

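View pics/st1.png

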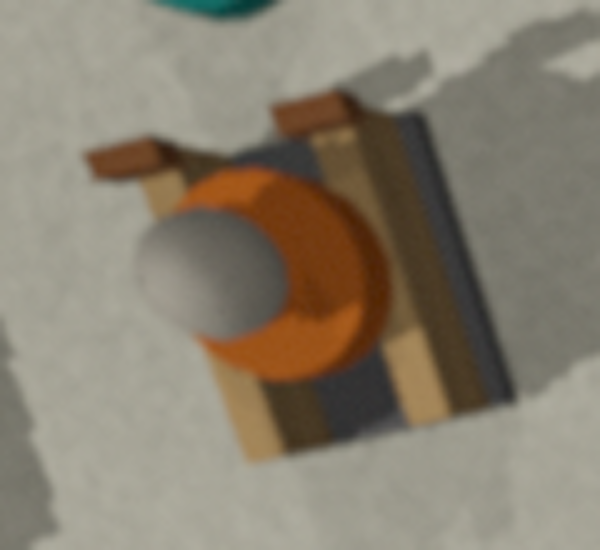

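Run:
```python
from h import *
import pickle
m=pickle.load(open("w1.pkl","rb")); 
f=lambda u,v,z:onz(m,(180+(u-1)/3,(v-1)/3),z)[:2]
tl,tr,bl,br=[f(*p,.007) for p in [(191,138),(258,142),(178,383),(240,385)]]
rl,rr=f(154,500,.007),f(245,503,.007)
print(tl,tr,bl,br,rl,rr)
print("widths",np.linalg.norm(tl-tr),np.linalg.norm(bl-br),np.linalg.norm(rl-rr))
for a,b in((bl,tl),(br,tr),((bl+br)/2,(tl+tr)/2),((rl+rr)/2,(tl+tr)/2)): d=b-a; print(np.degrees(np.arctan2(d[1],d[0])),np.linalg.norm(d))
d=(tl+tr)/2-(rl+rr)/2; L=np.linalg.norm(d); d/=L
print("grip from tip",(tl+tr)/2-.144*d,"from rear",(rl+rr)/2+.035*d)
# handle top rear edge etc: blue region v from 401..498, top face
print("blue top approx", f(201,450,.087))
for p in [(184,402),(228,402),(179,496),(223,498)]: print(f(*p,.087))
# stand, crop offset 30,50 scale5
g=lambda u,v,z:onz(m,(30+(u-2)/5,50+(v-2)/5),z)[:2]
# rail tops z=.04: left rail near-end outer (249,460), inner(282,454); right rail near-end inner(408,425) outer(448,418)
pts=[g(*p,.04) for p in [(249,460),(282,454),(408,425),(448,418)]]; print(pts,[np.linalg.norm(pts[i]-pts[i+1]) for i in range(3)])
mouth=(pts[1]+pts[2])/2; d=pts[1]-pts[2]; hd=np.arctan2(-d[0],d[1]); print("mouth",mouth,"heading",np.degrees(hd))
a=g(448,418,.04);b=g(358,132,.04);print("right outer edge",np.degrees(np.arctan2(*(b-a)[::-1])),np.linalg.norm(b-a))
a=g(408,425,.04);b=g(320,135,.04);print("right inner edge",np.degrees(np.arctan2(*(b-a)[::-1])),np.linalg.norm(b-a))
a=g(249,460,.04);b=g(140,185,.04);print("left outer edge",np.degrees(np.arctan2(*(b-a)[::-1])),np.linalg.norm(b-a))
a=g(515,400,.0);b=g(418,112,.0);print("base right edge",np.degrees(np.arctan2(*(b-a)[::-1])),np.linalg.norm(b-a))
print("stop tops .052",g(275,112,.052),g(335,98,.052),g(87,158,.052),g(150,140,.052))
```

```text
[ 0.63987981 -0.01578577] [ 0.630951  -0.0475158] [0.52671575 0.01713189] [ 0.51855704 -0.01460136] [0.46852016 0.04419143] [ 0.45600031 -0.00411717]
widths 0.032962372272420035 0.03276528039254762 0.04990458082835929
-16.21889119028148 0.11785447076925293
-16.32260671276315 0.11711431466931745
-16.270585598553005 0.11748434459900985
-16.62069669853463 0.1807051544360799
grip from tip [0.49743182 0.00953819] from rear [0.49579791 0.01002592]
blue top approx [0.49978575 0.0103075 ]
[0.52189522 0.01295721]
[ 0.51768805 -0.00584756]
[0.48173059 0.02455004]
[0.47650212 0.0053734 ]
[array([0.55988086, 0.25233489]), array([0.55940241, 0.24209299]), array([0.55926881, 0.20258501]), array([0.5586184 , 0.19034858])] [np.float64(0.01025307444034723), np.float64(0.03950820845673783), np.float64(0.012253702593679782)]
mouth [0.55933561 0.222339  ] heading -0.1937463940893678
right outer edge -1.4433281748263596 0.080421191179192
right inner edge -2.5182502436242395 0.08140867197372657
left outer edge 0.8585784500737547 0.07937025521019861
base right edge 0.5473388777478779 0.08869667532768985
stop tops .052 [0.64613712 0.20310329] [0.64591275 0.18593709] [0.6463358  0.25766516] [0.64688708 0.23902262]
```

```bash
python3 -c "
from h import *
goto([.4982,.0097,.028],np.radians(-16.4))"
```

```text
clock 2.58 yaw0 -12.64deg  tool cm x 1.82 y -0.17 z 29.32 spin 0.0657
```

```bash
python3 -m handwheel '[{"hand":0,"x":1,"y":-0.2,"z":4,"spin":0.03},{"hand":0,"x":1.8,"y":-0.2,"z":9,"spin":0.065},{"hand":0,"x":1.8,"y":-0.2,"z":14,"spin":0.065},{"hand":0,"x":1.8,"y":-0.2,"z":19,"spin":0.065},{"hand":0,"x":1.8,"y":-0.2,"z":23,"spin":0.065},{"hand":0,"x":1.8,"y":-0.2,"z":26,"spin":0.065},{"hand":0,"x":1.8,"y":-0.2,"z":28,"spin":0.065},{"hand":0,"x":1.8,"y":-0.2,"z":29.2,"spin":0.065},{"hand":0,"x":1.8,"y":-0.2,"z":29.3,"spin":0.065}]'
python3 - <<'E'
from h import *
goto([.4982,.0097,.028],np.radians(-16.4))
im=camera("wrist"); cv2.imwrite("pics/w2.png",im[:,:,::-1])
E
```

```text
clock: 3.7
eef_pos: [0.4981, 0.01, 0.0279]
ee_rot: [0.0, 0.99, -0.143, -0.0]
force: [-0.4, -1.2, -1.3]
grip_width: 0.0853
clock 3.70 yaw0 -16.46deg  tool cm x 0.02 y 0.02 z -0.01 spin -0.0011
```

View pics/w2.png

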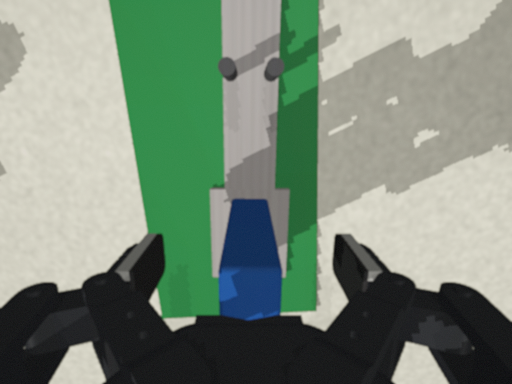

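The handle sits between the open fingers, with its top edge at columns 218–281 and row 267. The blade runs straight ahead, with pins at (228,68) and (274,68). Now I'll grip it.

```bash
python3 -m handwheel '[{"hand":120,"x":0,"y":0,"z":0,"spin":0},{"hand":255,"x":0,"y":0,"z":0,"spin":0},{"hand":255,"x":0,"y":0,"z":0,"spin":0},{"hand":255,"x":0,"y":0,"z":0,"spin":0},{"hand":255,"x":0,"y":0,"z":0,"spin":0},{"hand":255,"x":0,"y":0,"z":0,"spin":0}]' 110
python3 - <<'E'
from h import *
im=camera("wrist"); cv2.imwrite("pics/w3.png",im[:,:,::-1]); print(telemetry.get_state()["grip_width"])
E
```

```text
clock: 4.5
eef_pos: [0.4986, 0.0099, 0.0289]
ee_rot: [-0.0, 0.99, -0.144, 0.0]
force: [-0.5, -0.1, 5.7]
grip_width: 0.0207
0.02059873107258721
```

View pics/w3.png

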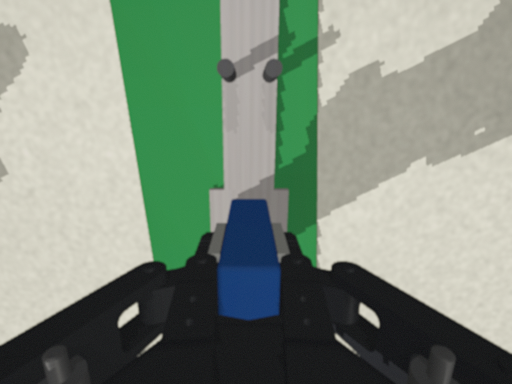

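```bash
python3 -m handwheel '[{"hand":255,"x":0,"y":0,"z":-0.5,"spin":0},{"hand":255,"x":0,"y":0,"z":-2,"spin":0},{"hand":255,"x":0,"y":1,"z":-6,"spin":0},{"hand":255,"x":1,"y":3,"z":-11,"spin":0},{"hand":255,"x":3,"y":5,"z":-16,"spin":0},{"hand":255,"x":4,"y":7,"z":-21,"spin":0},{"hand":255,"x":5.4,"y":7.8,"z":-25,"spin":0},{"hand":255,"x":5.4,"y":7.8,"z":-27,"spin":0},{"hand":255,"x":5.4,"y":7.8,"z":-27,"spin":0},{"hand":255,"x":5.4,"y":7.8,"z":-27,"spin":0}]'
python3 - <<'E'
from h import *
import pickle
s=telemetry.get_state(); print(s["force"],s["torque"],s["eef_pos"])
m=camera_model("wrist"); im=camera("wrist"); cv2.imwrite("pics/w4.png",im[:,:,::-1]); pickle.dump((m,s),open("w4.pkl","wb"))
crop("pics/w4.png","pics/w4b.png",0,0,512,384,1.5)
E
```

```text
clock: 5.8
eef_pos: [0.5269, -0.0799, 0.2975]
ee_rot: [-0.0, 0.99, -0.144, -0.001]
force: [0.1, -0.3, -3.2]
grip_width: 0.021
[ 0.10687891 -0.28603036 -3.18305936] [ 0.02571768 -0.01253789  0.02226987] [ 0.52689522 -0.07990657  0.29748841]
```

View pics/w4b.png

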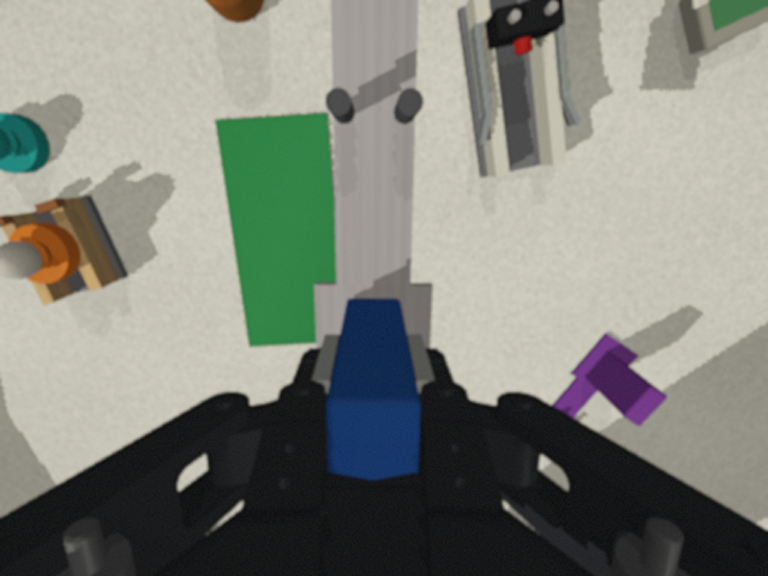

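The wrist view shows the paddle held, with pins at (340,105) and (409,105) in the 1.5x image. The dock is at (520,90) with the red button at (522,45), and the stand at (60,250). I'll zoom in on the dock and stand.

Run:
```python
from h import *
crop("pics/w4.png","pics/d4.png",300,0,100,125,6) ; crop("pics/w4.png","pics/s4.png",0,120,100,90,6)
```

```text
(no output)
```

View pics/d4.png

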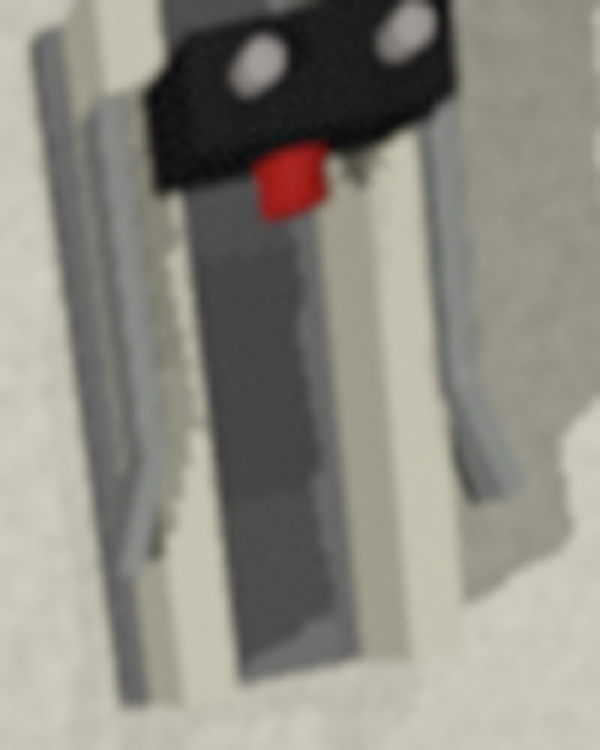

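View pics/s4.png

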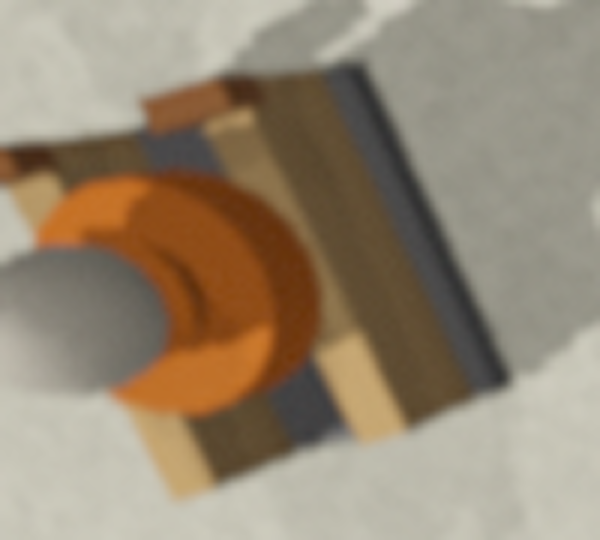

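Run:
```python
from h import *
import pickle
m,s=pickle.load(open("w4.pkl","rb"))
g=lambda u,v,z:onz(m,(300+(u-2.5)/6,(v-2.5)/6),z)[:2]
L0,L1,R0,R1=[g(*p,.04) for p in [(240,683),(187,195),(411,660),(373,185)]]; LO,RO=g(183,705,.04),g(465,655,.04)
print("gap",np.linalg.norm(L0-R0),L0,R0,LO,RO)
for a,b in((L0,L1),(R0,R1)): print("edge",np.degrees(np.arctan2(*(b-a)[::-1])),np.linalg.norm(b-a))
d=L0-R0; print("from mouth",np.degrees(np.arctan2(-d[0],d[1]))); d=LO-RO; print("from mouth outer",np.degrees(np.arctan2(-d[0],d[1])))
a,b=g(120,705,0),g(35,50,0);print("base left edge",np.degrees(np.arctan2(*(b-a)[::-1])),np.linalg.norm(b-a))
mouth=(L0+R0)/2; print("mouth",mouth)
# guides top .048 inner edges: left top inner corner bend (157,455), back (125,100); right bend (450,380), (428,120)
for p in [(157,455),(125,110),(448,385),(428,125)]: print("guide",g(*p,.048))
print("button tip .052",g(293,215,.052), "btn root",g(290,150,.052),"block bottom face corners .04",g(160,190,.04),g(450,100,.06))
g=lambda u,v,z:onz(m,((u-2.5)/6,120+(v-2.5)/6),z)[:2]
pts=[g(*p,.04) for p in [(180,500),(215,485),(362,440),(408,428)]]; print("stand",pts,[np.linalg.norm(pts[i]-pts[i+1]) for i in range(3)])
d=pts[0]-pts[3];print("mouth hd",np.degrees(np.arctan2(-d[0],d[1])),(pts[1]+pts[2])/2)
a,b=g(408,428,.04),g(258,120,.04);print("right outer edge",np.degrees(np.arctan2(*(b-a)[::-1])),np.linalg.norm(b-a))
a,b=g(510,382,0),g(365,68,0);print("base right",np.degrees(np.arctan2(*(b-a)[::-1])),np.linalg.norm(b-a),a,b)
# pins in tool frame: z of pin tops: grip z = eef z+.0187; blade top .04 below grip; pin top +.026
z=s["eef_pos"][2]+.0187-.04+.026
R=toolR(s)
for p in [(339,99),(410,99)]:
    P=onz(m,(p[0]/1.5-.17,p[1]/1.5-.17),z); print("pin tool",(R.T@(P-s["eef_pos"])*1000).round(1))
```

```text
gap 0.03877249280629885 [ 0.55450686 -0.21785498] [ 0.54844541 -0.25615073] [ 0.55342433 -0.2043675 ] [ 0.5460489  -0.26810659]
edge -5.189892773271464 0.10199798952115163
edge -5.307257387504519 0.09875212803837541
from mouth -8.994166540928962
from mouth outer -6.600497234375643
base left edge -5.059157317071285 0.14813411260839637
mouth [ 0.55147614 -0.23700285]
guide [ 0.60715885 -0.20779374]
guide [ 0.67384242 -0.21556081]
guide [ 0.60319472 -0.27043151]
guide [ 0.65346283 -0.27480625]
button tip .052 [ 0.64435677 -0.24344387] btn root [ 0.65634236 -0.24515543] block bottom face corners .04 [ 0.65864569 -0.22178781] [ 0.65476892 -0.27436505]
stand [array([0.55886486, 0.2513984 ]), array([0.55992529, 0.24118302]), array([0.56014247, 0.20092921]), array([0.55972598, 0.18869417])] [np.float64(0.010270277745065667), np.float64(0.040254397166492026), np.float64(0.012242126963886183)]
mouth hd 0.7867978430663062 [0.56003388 0.22105611]
right outer edge 0.0007671941221629115 0.07807953259353681
base right -0.24469255708828236 0.08610545564277712 [0.56026048 0.18553267] [0.64636515 0.18516495]
pin tool [ 88.6 -10.7  -4.8]
pin tool [88.7 10.6 -4.8]
```

```bash
python3 -c "
from h import *
goto([.39,.2213,.11],0)"
```

```text
clock 5.85 yaw0 -16.50deg  tool cm x -21.63 y -25.00 z 18.76 spin -0.2880
```

```bash
python3 -m handwheel '[{"hand":255,"x":-2,"y":-2,"z":0,"spin":-0.03},{"hand":255,"x":-5,"y":-6,"z":0,"spin":-0.08},{"hand":255,"x":-9,"y":-10,"z":0,"spin":-0.14},{"hand":255,"x":-12.5,"y":-14,"z":2,"spin":-0.19},{"hand":255,"x":-16,"y":-18,"z":6,"spin":-0.24},{"hand":255,"x":-19,"y":-22,"z":10,"spin":-0.28},{"hand":255,"x":-21,"y":-24.5,"z":14,"spin":-0.288},{"hand":255,"x":-21.6,"y":-25,"z":17,"spin":-0.288},{"hand":255,"x":-21.6,"y":-25,"z":18.8,"spin":-0.288},{"hand":255,"x":-21.6,"y":-25,"z":18.8,"spin":-0.288}]'
python3 - <<'E'
from h import *
import pickle
s=telemetry.get_state(); print(s["force"],s["torque"],s["eef_pos"],s["q"])
m=camera_model("wrist"); im=camera("wrist"); cv2.imwrite("pics/w5.png",im[:,:,::-1]); pickle.dump((m,s),open("w5.pkl","wb"))
crop("pics/w5.png","pics/w5b.png",0,0,512,384,1.5)
m=camera_model("side"); im=camera("side"); cv2.imwrite("pics/side5.png",im[:,:,::-1])
crop("pics/side5.png","pics/side5b.png",180,110,150,110,5)
E
```

```text
clock: 7.1
eef_pos: [0.3899, 0.2202, 0.1084]
ee_rot: [0.001, 1.0, 0.0, -0.002]
force: [-0.1, 0.3, -1.6]
grip_width: 0.021
[-0.08374517  0.32248789 -1.56557191] [0.03441251 0.04621355 0.00290156] [0.38991491 0.22024715 0.108401  ] [ 4.87624717e-01  3.75510257e-01  2.09055634e+00 -4.96074539e-05
  6.80795659e-01  2.05779298e+00]
```

View pics/w5b.png

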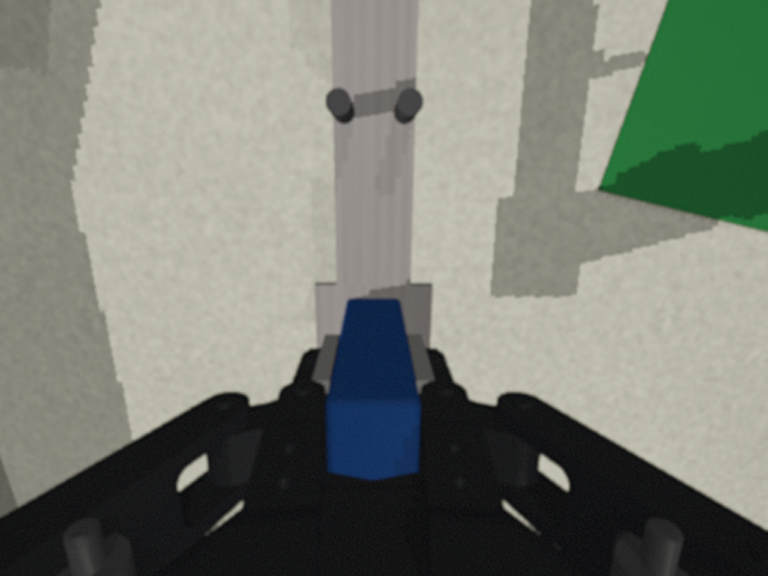

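View pics/side5b.png

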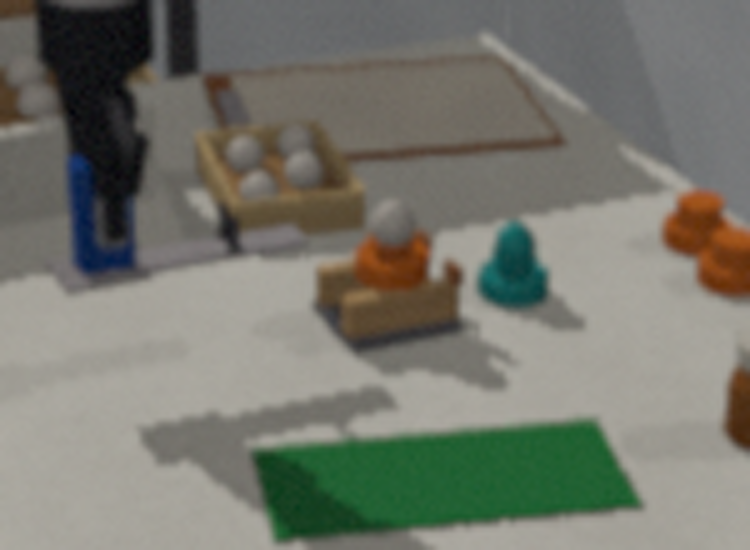

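Run:
```python
from h import *
a,b=camera_model("scene"),camera_model("side")
P=tri(a,(150+640/4-.4,160+276/4-.4),b,(220+193/5-.4,140+74/5-.4)); print(P,proj(a,P),proj(b,P))
for n,mm in(("scene",a),("side",b)):
    im=cv2.imread(f"pics/{n}0.png"); hsv=cv2.cvtColor(im,cv2.COLOR_BGR2HSV); o=cv2.inRange(hsv,(5,180,100),(14,255,255))
    for c in cv2.findContours(o,0,1)[0]:
        if cv2.contourArea(c)>20: print(n,cv2.boundingRect(c),cv2.contourArea(c))
    th=np.linspace(0,2*np.pi,60)
    for X in (.600,.605,.610,.614):
      p=np.vstack([proj(mm,np.c_[X+.028*np.cos(th),.2213+.028*np.sin(th),np.full(60,z)]) for z in(.04,.058)]); print(X,p.min(0).round(1),p.max(0).round(1))
```

```text
[0.60668025 0.21977281 0.08299963] [[309.43599066 228.70949627]] [[258.05038678 154.3250834 ]]
scene (269, 313, 20, 21) 293.5
scene (249, 299, 19, 21) 269.0
scene (300, 226, 18, 17) 122.5
scene (91, 21, 16, 39) 68.5
scene (18, 18, 41, 67) 209.5
scene (30, 10, 21, 48) 149.0
0.6 [300.4 223.8] [318.7 242. ]
0.605 [299.7 225. ] [318.1 243.2]
0.61 [299.1 226.2] [317.5 244.5]
0.614 [298.6 227.1] [317.  245.5]
side (251, 158, 14, 10) 60.5
side (314, 149, 19, 19) 174.5
0.6 [248.4 157.3] [263.7 168.5]
0.605 [249.7 157. ] [264.9 168.3]
0.61 [250.9 156.8] [266.2 168. ]
0.614 [251.9 156.6] [267.1 167.8]
```

The side crop shows the blade tip clear of the stand's mouth, and the cup on the rails at about x 0.606, y 0.221. I'll lower the blade and insert it.

```bash
python3 -m handwheel '[{"hand":255,"x":0,"y":-0.1,"z":2,"spin":0},{"hand":255,"x":0,"y":-0.1,"z":4,"spin":0},{"hand":255,"x":0,"y":-0.1,"z":5.5,"spin":0},{"hand":255,"x":0.5,"y":-0.1,"z":5.7,"spin":0},{"hand":255,"x":1.5,"y":-0.1,"z":5.7,"spin":0},{"hand":255,"x":2.5,"y":-0.1,"z":5.7,"spin":0}]'
python3 - <<'E'
from h import *
import pickle
s=telemetry.get_state(); print(s["force"],s["torque"],s["eef_pos"])
goto([.484,.221,.0515],0)
im=camera("scene"); cv2.imwrite("pics/scene6.png",im[:,:,::-1])
crop("pics/scene6.png","pics/scene6b.png",240,170,120,90,6)
im=camera("side"); cv2.imwrite("pics/side6.png",im[:,:,::-1])
crop("pics/side6.png","pics/side6b.png",190,120,120,80,6)
E
```

```text
clock: 7.95
eef_pos: [0.4185, 0.2222, 0.054]
ee_rot: [-0.0, 1.0, -0.0, 0.001]
force: [0.1, -0.8, -2.6]
grip_width: 0.0205
[ 0.14286308 -0.8006251  -2.63387649] [-0.01847427  0.08073202  0.03115792] [0.41846063 0.22221183 0.05403313]
clock 7.95 yaw0 -0.02deg  tool cm x 6.55 y 0.12 z 0.26 spin -0.0003
```

View pics/scene6b.png

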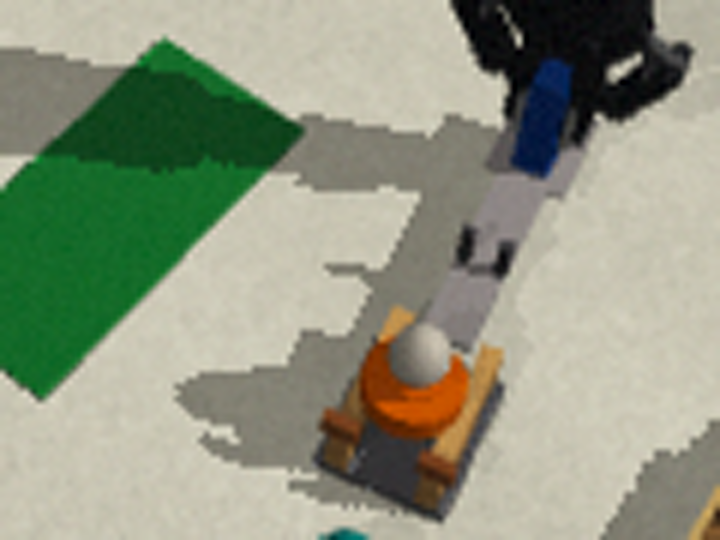

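View pics/side6b.png

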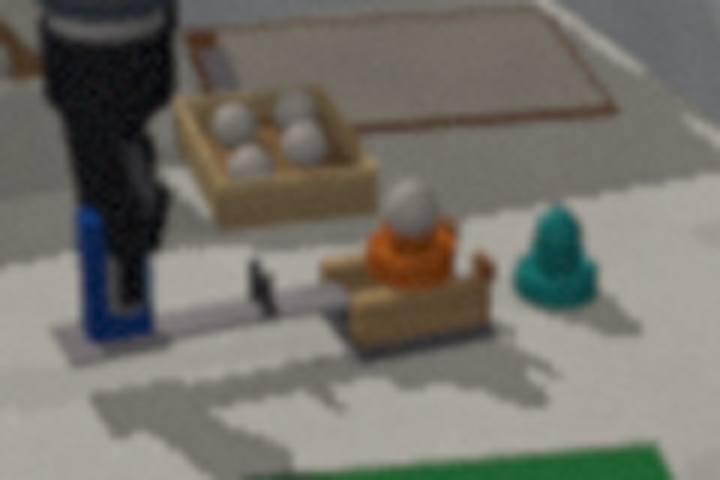

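```bash
python3 -m handwheel '[{"hand":255,"x":0.6,"y":0,"z":0,"spin":0},{"hand":255,"x":1.6,"y":0,"z":0,"spin":0},{"hand":255,"x":2.8,"y":0,"z":0,"spin":0},{"hand":255,"x":4,"y":0,"z":0,"spin":0},{"hand":255,"x":5,"y":0,"z":0,"spin":0},{"hand":255,"x":5.8,"y":0,"z":0,"spin":0},{"hand":255,"x":6.3,"y":0,"z":0,"spin":0},{"hand":255,"x":6.5,"y":0,"z":0,"spin":0},{"hand":255,"x":6.5,"y":0,"z":0,"spin":0}]'
python3 - <<'E'
from h import *
import pickle
s=telemetry.get_state(); print(s["force"],s["torque"],s["eef_pos"])
m=camera_model("wrist"); im=camera("wrist"); cv2.imwrite("pics/w7.png",im[:,:,::-1]); pickle.dump((m,s),open("w7.pkl","wb"))
crop("pics/w7.png","pics/w7b.png",100,0,300,200,2.5)
E
```

```text
clock: 9.18
eef_pos: [0.4817, 0.2218, 0.0533]
ee_rot: [0.0, 1.0, -0.0, -0.0]
force: [-0.7, -0.1, -1.9]
grip_width: 0.0207
[-0.72696278 -0.14447838 -1.91908557] [0.00233471 0.04645442 0.00493825] [0.48169735 0.22182126 0.05325566]
```

View pics/w7b.png

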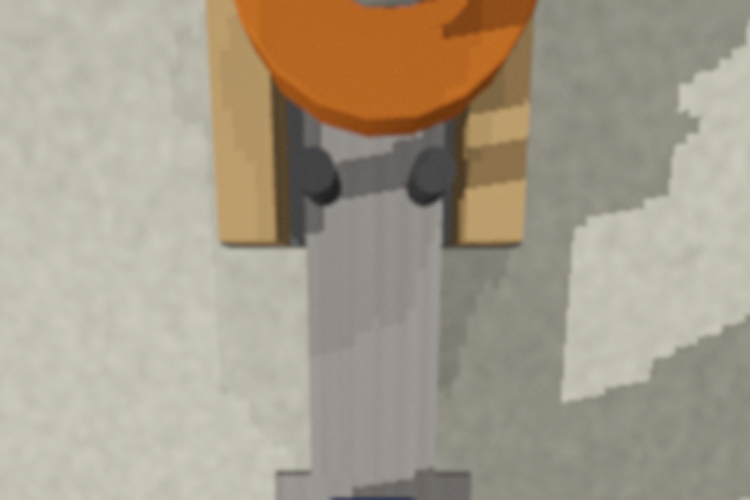

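Run:
```python
from h import *
import pickle
m,s=pickle.load(open("w7.pkl","rb")); R=toolR(s)
f=lambda u,v,z:(R.T@(onz(m,(100+(u-1)/2.5,(v-1)/2.5),z)-s["eef_pos"])*1000).round(1)
print("foot near edge",f(385,134,.04),f(385,121,.058)); print("foot sides .058",f(237,0,.058),f(537,0,.058))
zt=s["eef_pos"][2]+.0187-.04+.026; print("pin top",f(316,166,zt),f(436,166,zt))
```

```text
foot near edge [97.3  2.5 13.2] [96.1  2.1 -4.8]
foot sides .058 [114.9 -23.1  -4.8] [114.9  27.9  -4.8]
pin top [ 88.7 -10.3  -4.7] [88.8 11.4 -4.7]
```

```bash
python3 -m handwheel '[{"hand":255,"x":0.2,"y":0.12,"z":0,"spin":0},{"hand":255,"x":0.4,"y":0.12,"z":0,"spin":0},{"hand":255,"x":0.55,"y":0.12,"z":0,"spin":0},{"hand":255,"x":0.65,"y":0.12,"z":0,"spin":0},{"hand":255,"x":0.75,"y":0.12,"z":0,"spin":0},{"hand":255,"x":0.75,"y":0.12,"z":0,"spin":0}]'
python3 - <<'E'
from h import *
import pickle
s=telemetry.get_state(); print(s["force"],s["torque"],s["eef_pos"])
m=camera_model("wrist"); im=camera("wrist"); cv2.imwrite("pics/w8.png",im[:,:,::-1]); pickle.dump((m,s),open("w8.pkl","wb"))
crop("pics/w8.png","pics/w8b.png",100,0,300,150,2.5)
E
```

```text
clock: 9.98
eef_pos: [0.4894, 0.2206, 0.0533]
ee_rot: [0.0, 1.0, -0.0, -0.0]
force: [-0.1, -0.4, -2.4]
grip_width: 0.0207
[-0.07325642 -0.38938329 -2.43504749] [-0.04919064  0.08429152  0.00158877] [0.48940766 0.2206299  0.05328936]
```

View pics/w8b.png

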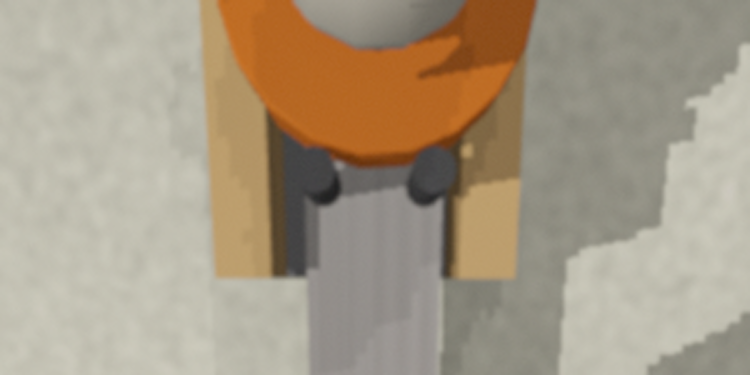

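The foot is now against both pins, (316,166) and (435,166), and is centred. Now I'll lift.

```bash
python3 -m handwheel '[{"hand":255,"x":0,"y":0,"z":-0.3,"spin":0},{"hand":255,"x":0,"y":0,"z":-0.6,"spin":0},{"hand":255,"x":0,"y":0,"z":-0.9,"spin":0},{"hand":255,"x":0,"y":0,"z":-1.3,"spin":0},{"hand":255,"x":0,"y":0,"z":-1.8,"spin":0},{"hand":255,"x":0,"y":0,"z":-2.5,"spin":0},{"hand":255,"x":0,"y":0,"z":-3.3,"spin":0},{"hand":255,"x":0,"y":0,"z":-4.2,"spin":0},{"hand":255,"x":0,"y":0,"z":-4.8,"spin":0},{"hand":255,"x":0,"y":0,"z":-5,"spin":0}]'
python3 - <<'E'
from h import *
import pickle
s=telemetry.get_state(); print(s["force"],s["torque"],s["eef_pos"])
m=camera_model("wrist"); im=camera("wrist"); cv2.imwrite("pics/w9.png",im[:,:,::-1])
im2=camera("side"); cv2.imwrite("pics/side9.png",im2[:,:,::-1])
crop("pics/w9.png","pics/w9b.png",100,0,300,150,2.5)
crop("pics/side9.png","pics/side9b.png",180,100,120,90,5)
E
```

```text
clock: 11.28
eef_pos: [0.4896, 0.2208, 0.1039]
ee_rot: [-0.0, 1.0, -0.0, 0.0]
force: [0.1, -0.8, -3.8]
grip_width: 0.0207
[ 0.05591192 -0.82402847 -3.78803425] [ 0.0114814   0.29764602 -0.03018241] [0.48962989 0.2207539  0.10392368]
```

View pics/w9b.png

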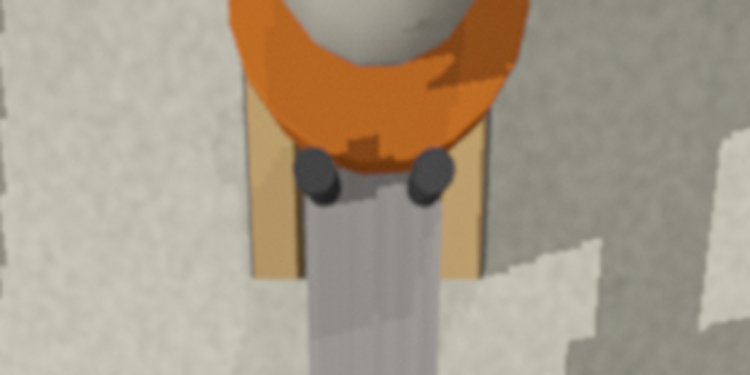

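View pics/side9b.png

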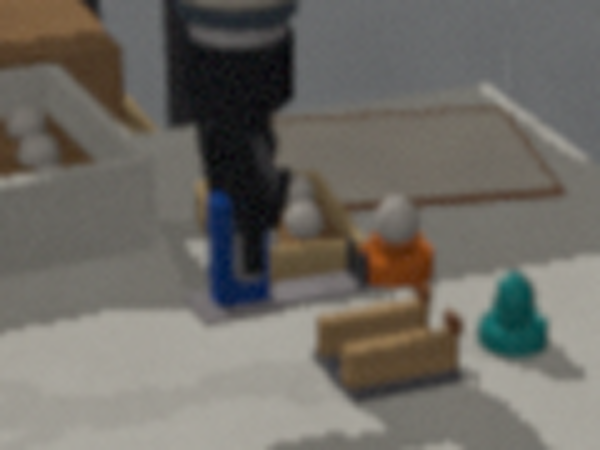

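The cup rides on the blade (side crop, 400,250) and is clear of the stand. I'll carry it over smoothly.

```bash
python3 -m handwheel '[{"hand":255,"x":0,"y":0.4,"z":-0.3,"spin":0},{"hand":255,"x":-0.1,"y":1.2,"z":-0.8,"spin":0},{"hand":255,"x":-0.3,"y":2.4,"z":-1.4,"spin":0},{"hand":255,"x":-0.4,"y":4,"z":-2,"spin":0},{"hand":255,"x":-0.7,"y":6,"z":-2.5,"spin":0},{"hand":255,"x":-0.9,"y":8.4,"z":-2.8,"spin":0},{"hand":255,"x":-1.2,"y":11.2,"z":-3,"spin":0},{"hand":255,"x":-1.6,"y":14.2,"z":-3,"spin":0},{"hand":255,"x":-1.9,"y":17.2,"z":-3,"spin":0},{"hand":255,"x":-2.2,"y":20.2,"z":-3,"spin":0}]';  python3 -m handwheel '[{"hand":255,"x":-0.3,"y":3,"z":0,"spin":0},{"hand":255,"x":-0.7,"y":6,"z":0,"spin":0.01},{"hand":255,"x":-1,"y":9,"z":0,"spin":0.02},{"hand":255,"x":-1.3,"y":12,"z":0,"spin":0.03},{"hand":255,"x":-1.6,"y":14.8,"z":0,"spin":0.04},{"hand":255,"x":-1.9,"y":17.2,"z":0,"spin":0.05},{"hand":255,"x":-2.1,"y":19.2,"z":0,"spin":0.06},{"hand":255,"x":-2.3,"y":20.8,"z":0,"spin":0.07},{"hand":255,"x":-2.4,"y":22,"z":0,"spin":0.08},{"hand":255,"x":-2.5,"y":22.8,"z":0,"spin":0.087}]'; python3 -c "
from h import *
goto([.4393,-.227,.13],np.radians(-5))"
```

```text
clock: 12.62
eef_pos: [0.4667, 0.0167, 0.1337]
ee_rot: [0.0, 1.0, -0.0, 0.0]
force: [0.4, -0.8, -4.1]
grip_width: 0.0206
clock: 13.88
eef_pos: [0.4421, -0.21, 0.1334]
ee_rot: [-0.0, 0.999, -0.044, 0.0]
force: [0.0, -0.7, -3.0]
grip_width: 0.021
clock 13.88 yaw0 -5.04deg  tool cm x -0.13 y 1.72 z 0.34 spin -0.0007
```

```bash
python3 -m handwheel '[{"hand":255,"x":0,"y":0.6,"z":0,"spin":0},{"hand":255,"x":-0.1,"y":1.1,"z":0,"spin":0},{"hand":255,"x":-0.1,"y":1.5,"z":0,"spin":0},{"hand":255,"x":-0.1,"y":1.7,"z":0,"spin":0},{"hand":255,"x":-0.1,"y":1.7,"z":0,"spin":0},{"hand":255,"x":-0.1,"y":1.7,"z":0,"spin":0}]'
python3 - <<'E'
from h import *
import pickle
s=telemetry.get_state(); print(s["force"],s["torque"],s["eef_pos"])
m=camera_model("wrist"); im=camera("wrist"); cv2.imwrite("pics/w10.png",im[:,:,::-1]); pickle.dump((m,s),open("w10.pkl","wb"))
im2=camera("scene"); cv2.imwrite("pics/scene10.png",im2[:,:,::-1])
crop("pics/w10.png","pics/w10b.png",100,0,300,220,2.5)
crop("pics/scene10.png","pics/scene10b.png",130,120,120,100,6)
E
```

```text
clock: 14.62
eef_pos: [0.4398, -0.226, 0.1333]
ee_rot: [-0.0, 0.999, -0.044, -0.0]
force: [-0.2, -0.8, -3.7]
grip_width: 0.0207
[-0.17044651 -0.83780885 -3.70338939] [-0.01941198  0.12380995 -0.02938964] [ 0.43980669 -0.226011    0.13330961]
```

View pics/w10b.png

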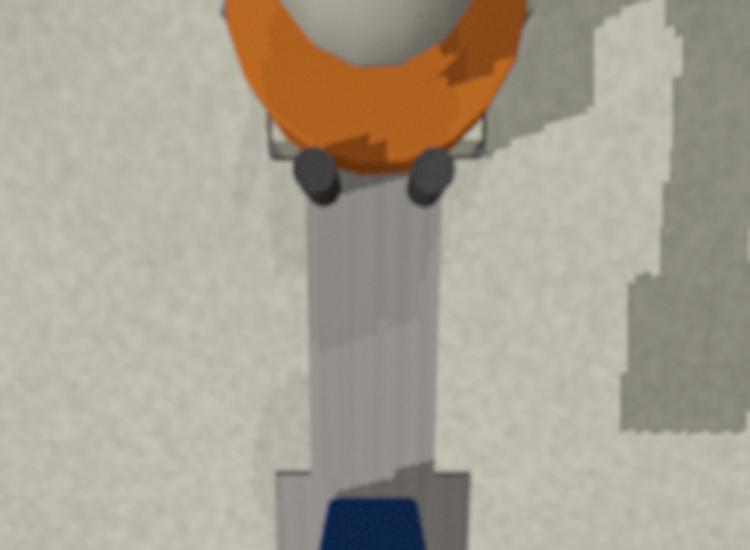

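View pics/scene10b.png

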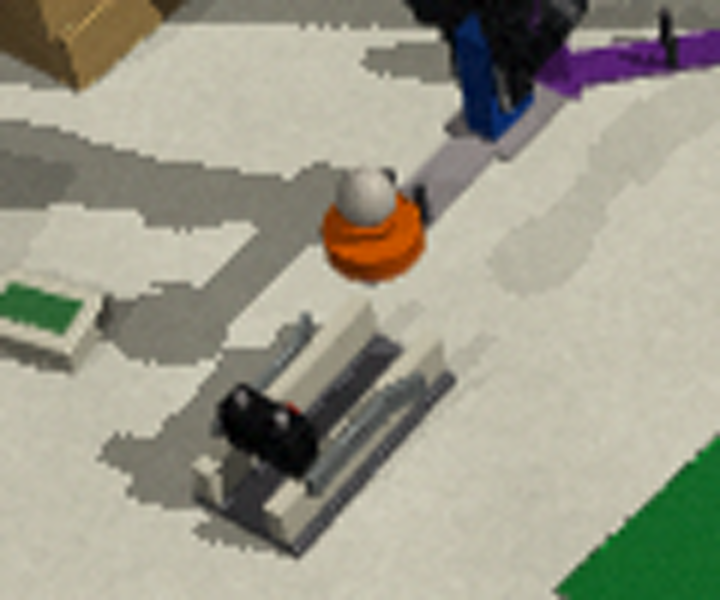

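Run:
```python
from h import *
import pickle
m,s=pickle.load(open("w10.pkl","rb")); R=toolR(s)
f=lambda u,v,z:(R.T@(onz(m,(100+(u-1)/2.5,(v-1)/2.5),z)-s["eef_pos"])*1000).round(1)
w=lambda u,v,z:onz(m,(100+(u-1)/2.5,(v-1)/2.5),z).round(4)
print(f(271,157,.04),f(486,154,.04),f(271,157,.0),f(486,154,.0),w(378,156,.04))
im=cv2.imread("pics/w10.png"); cv2.imwrite("pics/w10c.png",cv2.resize(im[30:75,200:300],None,fx=8,fy=8,interpolation=cv2.INTER_CUBIC))
sc=camera_model("scene")
im=cv2.imread("pics/scene10.png"); hsv=cv2.cvtColor(im,cv2.COLOR_BGR2HSV); p=cv2.inRange(hsv,(130,80,30),(160,255,255)); c=max(cv2.findContours(p,0,1)[0],key=cv2.contourArea)
P=np.array([onz(sc,q,0.01)[:2] for q in c[:,0]]); print("purple x,y range",P.min(0),P.max(0))
# dock outline pts from scene10 crop: offset 130,120 scale 6
g=lambda u,v,z:onz(sc,(130+(u-2.5)/6,120+(v-2.5)/6),z)
a,b,c2,d=g(456,380,0),g(298,557,0),g(375,303,.04),g(440,340,.04)
print("base right edge",np.degrees(np.arctan2(*(b-a)[:2][::-1])),np.linalg.norm(b-a),a,b,"rail near ends",c2,d)
```

```text
[105.3 -31.3  93.3] [106.2  34.8  93.3] [111.5 -36.6 133.3] [112.5  40.8 133.3] [ 0.5449 -0.2368  0.04  ]
purple x,y range [ 0.24857089 -0.28370921] [ 0.31920019 -0.20716448]
base right edge -4.940703919930542 0.15099092554718826 [ 0.54979952 -0.20007185  0.        ] [ 0.70022942 -0.2130759   0.        ] rail near ends [ 0.54689242 -0.25368023  0.04      ] [ 0.55322442 -0.20435802  0.04      ]
```

View pics/w10c.png

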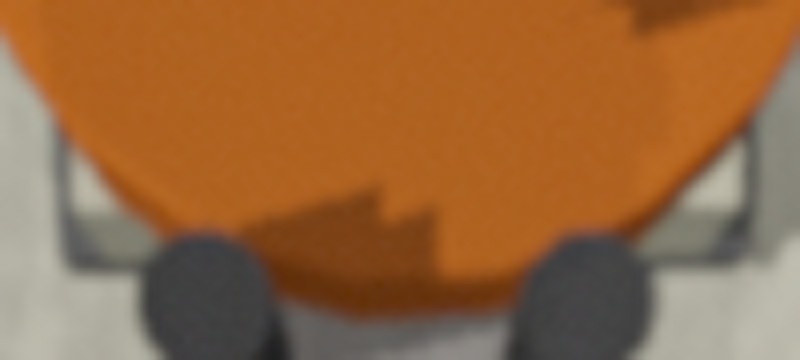

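Run:
```python
from h import *
import pickle
m,s=pickle.load(open("w10.pkl","rb")); R=toolR(s)
F=lambda u,v,z:((R.T@(onz(m,(200+(u-3.5)/8,30+(v-3.5)/8),z)-s["eef_pos"])*1000).round(1),onz(m,(200+(u-3.5)/8,30+(v-3.5)/8),z).round(4))
print(F(72,213,.04),F(747,206,.04))
print(F(70,270,0),F(750,263,0))
```

```text
(array([109.7, -30.7,  93.3]), array([ 0.5517, -0.2049,  0.04  ])) (array([110.3,  33.9,  93.3]), array([ 0.5468, -0.2693,  0.04  ]))
(array([110.7, -36.4, 133.3]), array([ 0.5532, -0.1994,  0.    ])) (array([111.5,  40.3, 133.3]), array([ 0.5473, -0.2758,  0.    ]))
```

```bash
python3 -m handwheel '[{"hand":255,"x":0.3,"y":0.05,"z":0.1,"spin":0},{"hand":255,"x":0.8,"y":0.1,"z":0.4,"spin":-0.002},{"hand":255,"x":1.4,"y":0.15,"z":1,"spin":-0.005},{"hand":255,"x":1.9,"y":0.17,"z":1.8,"spin":-0.005},{"hand":255,"x":2.1,"y":0.17,"z":2.7,"spin":-0.005},{"hand":255,"x":2.15,"y":0.17,"z":3.6,"spin":-0.005},{"hand":255,"x":2.15,"y":0.17,"z":4.4,"spin":-0.005},{"hand":255,"x":2.15,"y":0.17,"z":5,"spin":-0.005},{"hand":255,"x":2.15,"y":0.17,"z":5.3,"spin":-0.005},{"hand":255,"x":2.15,"y":0.17,"z":5.3,"spin":-0.005}]'
python3 - <<'E'
from h import *
import pickle
s=telemetry.get_state(); print(s["force"],s["torque"],s["eef_pos"])
m=camera_model("wrist"); im=camera("wrist"); cv2.imwrite("pics/w11.png",im[:,:,::-1]); pickle.dump((m,s),open("w11.pkl","wb"))
im2=camera("side"); cv2.imwrite("pics/side11.png",im2[:,:,::-1])
crop("pics/w11.png","pics/w11b.png",150,0,200,120,4)
crop("pics/side11.png","pics/side11b.png",240,170,140,100,5)
E
```

```text
clock: 15.98
eef_pos: [0.461, -0.2297, 0.0802]
ee_rot: [-0.0, 0.999, -0.041, -0.0]
force: [0.6, 0.1, -3.3]
grip_width: 0.0208
[ 0.61603345  0.07685071 -3.3220289 ] [0.00737198 0.15616012 0.02690827] [ 0.46098012 -0.22973669  0.08020276]
```

View pics/w11b.png

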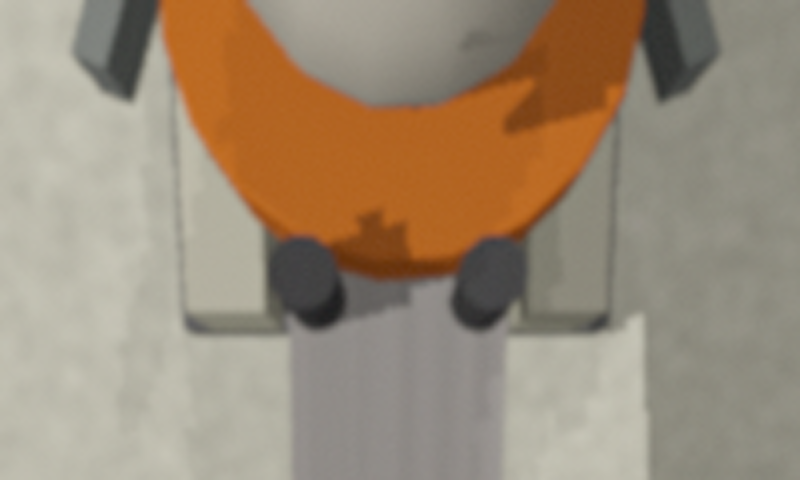

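View pics/side11b.png

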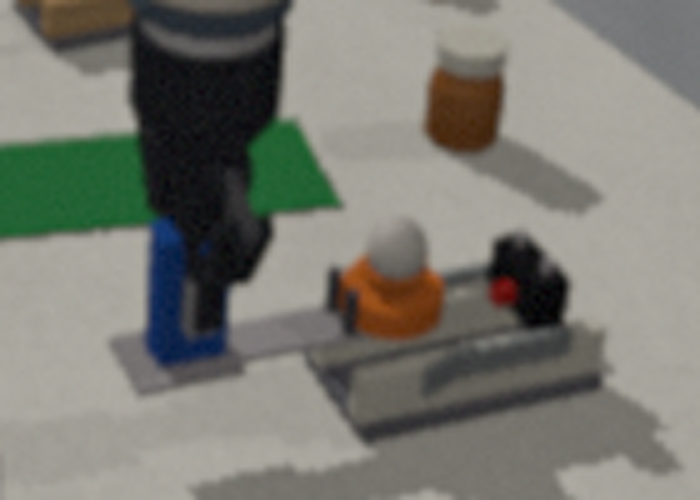

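The blade is centred in the gap: rail outer edges are at 186 and 606, and the blade centre is at 398 px. The cup is over the rails, so I'll lower it.

```bash
python3 -m handwheel '[{"hand":255,"x":0,"y":0,"z":0.4,"spin":0},{"hand":255,"x":0,"y":0,"z":0.8,"spin":0},{"hand":255,"x":0,"y":0,"z":1.2,"spin":0},{"hand":255,"x":0,"y":0,"z":1.5,"spin":0},{"hand":255,"x":0,"y":0,"z":1.7,"spin":0},{"hand":255,"x":0,"y":0,"z":1.9,"spin":0},{"hand":255,"x":0,"y":0,"z":2.1,"spin":0},{"hand":255,"x":0,"y":0,"z":2.3,"spin":0},{"hand":255,"x":0,"y":0,"z":2.4,"spin":0},{"hand":255,"x":0,"y":0,"z":2.4,"spin":0}]'
python3 - <<'E'
from h import *
import pickle
s=telemetry.get_state(); print(s["force"],s["torque"],s["eef_pos"])
m=camera_model("wrist"); im=camera("wrist"); cv2.imwrite("pics/w12.png",im[:,:,::-1]); pickle.dump((m,s),open("w12.pkl","wb"))
im2=camera("side"); cv2.imwrite("pics/side12.png",im2[:,:,::-1])
crop("pics/w12.png","pics/w12b.png",150,0,200,120,4)
crop("pics/side12.png","pics/side12b.png",240,170,140,100,5)
E
```

```text
clock: 17.32
eef_pos: [0.4612, -0.2298, 0.0563]
ee_rot: [0.0, 0.999, -0.041, 0.0]
force: [0.2, -0.3, -2.8]
grip_width: 0.0209
[ 0.23430222 -0.34447109 -2.8278532 ] [-0.04647713  0.11944821 -0.0294872 ] [ 0.46115222 -0.22978994  0.05630353]
```

View pics/w12b.png

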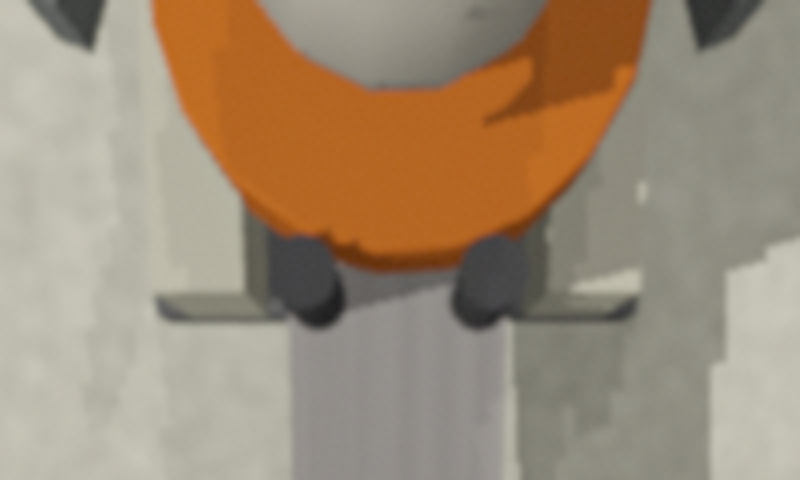

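View pics/side12b.png

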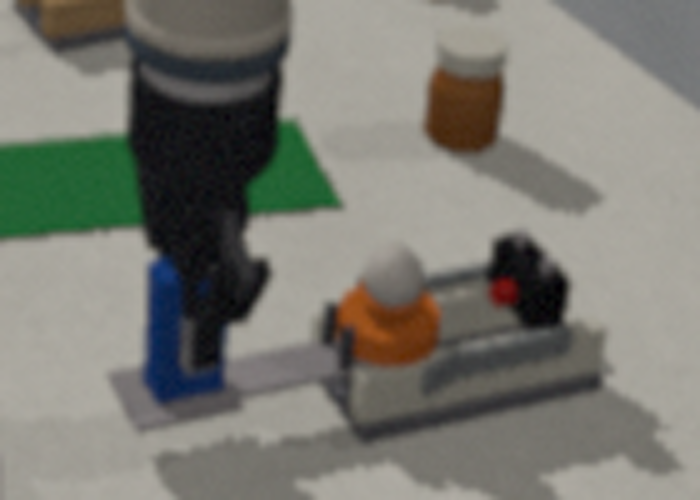

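The cup stands on the rails and the paddle carries only its own weight, Fz −2.8 N. I'll push it forward through the guides.

```bash
python3 -m handwheel '[{"hand":255,"x":0.2,"y":0,"z":0,"spin":0},{"hand":255,"x":0.5,"y":0,"z":0,"spin":0},{"hand":255,"x":0.8,"y":0,"z":0,"spin":0},{"hand":255,"x":1.1,"y":0,"z":0,"spin":0},{"hand":255,"x":1.4,"y":0,"z":0,"spin":0},{"hand":255,"x":1.7,"y":0,"z":0,"spin":0},{"hand":255,"x":2.0,"y":0,"z":0,"spin":0},{"hand":255,"x":2.3,"y":0,"z":0,"spin":0},{"hand":255,"x":2.6,"y":0,"z":0,"spin":0},{"hand":255,"x":2.8,"y":0,"z":0,"spin":0}]'
python3 - <<'E'
from h import *
import pickle
s=telemetry.get_state(); print(s["force"],s["torque"],s["eef_pos"])
m=camera_model("wrist"); im=camera("wrist"); cv2.imwrite("pics/w13.png",im[:,:,::-1]); pickle.dump((m,s),open("w13.pkl","wb"))
im2=camera("side"); cv2.imwrite("pics/side13.png",im2[:,:,::-1])
im2=camera("scene"); cv2.imwrite("pics/scene13.png",im2[:,:,::-1])
a=cv2.imread("pics/w13.png")[0:110,150:350]; b=cv2.imread("pics/side13.png")[190:260,270:370]; c=cv2.imread("pics/scene13.png")[160:225,150:250]
cv2.imwrite("pics/m13.png",np.hstack([cv2.resize(b,(400,280)),cv2.resize(c,(400,280))])); cv2.imwrite("pics/w13b.png",cv2.resize(a,None,fx=3,fy=3))
E
```

```text
clock: 18.68
eef_pos: [0.4892, -0.2321, 0.0563]
ee_rot: [0.0, 0.999, -0.041, 0.0]
force: [-0.9, -0.7, -1.7]
grip_width: 0.0207
[-0.89849432 -0.71626911 -1.7489953 ] [-0.02504521  0.14478415  0.0044222 ] [ 0.48919247 -0.23208441  0.05632662]
```

View pics/m13.png

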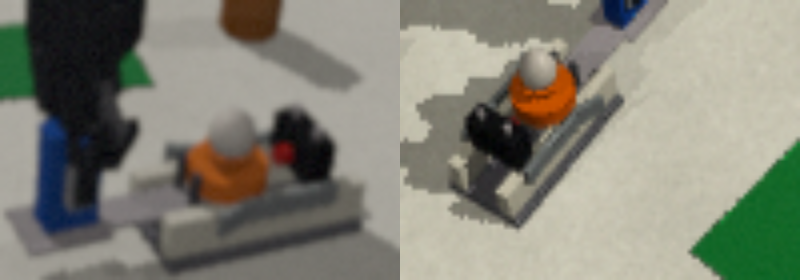

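View pics/w13b.png

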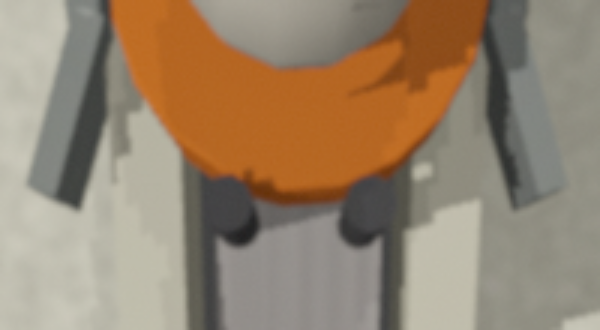

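The cup is between the guides and upright, just short of the red button. I'll keep going gently.

```bash
python3 -m handwheel '[{"hand":255,"x":0.1,"y":0,"z":0,"spin":0},{"hand":255,"x":0.2,"y":0,"z":0,"spin":0},{"hand":255,"x":0.3,"y":0,"z":0,"spin":0},{"hand":255,"x":0.4,"y":0,"z":0,"spin":0},{"hand":255,"x":0.5,"y":0,"z":0,"spin":0},{"hand":255,"x":0.6,"y":0,"z":0,"spin":0},{"hand":255,"x":0.7,"y":0,"z":0,"spin":0},{"hand":255,"x":0.8,"y":0,"z":0,"spin":0}]';  python3 -m handwheel '[{"hand":255,"x":0.1,"y":0,"z":0,"spin":0},{"hand":255,"x":0.2,"y":0,"z":0,"spin":0},{"hand":255,"x":0.3,"y":0,"z":0,"spin":0}]'; python3 -c "
from h import *
s=telemetry.get_state(); print(s['force'],s['torque'],s['eef_pos'])"
```

```text
clock: 19.82
eef_pos: [0.497, -0.2327, 0.0563]
ee_rot: [-0.0, 0.999, -0.041, -0.0]
force: [-0.4, 0.6, -2.8]
grip_width: 0.0205
clock: 20.2
eef_pos: [0.4991, -0.2327, 0.0562]
ee_rot: [-0.0, 0.999, -0.041, -0.001]
force: [-5.6, -0.5, 0.4]
grip_width: 0.0204
[-5.61492807 -0.53252709  0.44884807] [-0.1103513   0.6967799  -0.11112961] [ 0.49908977 -0.23273583  0.05616356]
```

```bash
python3 -m handwheel '[{"hand":255,"x":0.1,"y":0,"z":0,"spin":0},{"hand":255,"x":0.2,"y":0,"z":0,"spin":0}]';  python3 -m handwheel '[{"hand":255,"x":0.1,"y":0,"z":0,"spin":0},{"hand":255,"x":0.2,"y":0,"z":0,"spin":0}]'
python3 - <<'E'
from h import *
s=telemetry.get_state(); print(s['force'],s['torque'],s['eef_pos'])
im2=camera("side"); cv2.imwrite("pics/side14.png",im2[:,:,::-1]); crop("pics/side14.png","pics/side14b.png",270,190,100,70,6)
E
```

```text
clock: 20.45
eef_pos: [0.5008, -0.2328, 0.0561]
ee_rot: [-0.0, 0.999, -0.041, -0.001]
force: [-5.5, -0.6, 0.5]
grip_width: 0.0207
clock: 20.7
eef_pos: [0.5028, -0.233, 0.0561]
ee_rot: [-0.0, 0.999, -0.041, -0.001]
force: [-5.6, -0.5, 1.2]
grip_width: 0.0207
[-5.58708977 -0.5390026   1.16864745] [-0.02598479  0.74553937 -0.0653091 ] [ 0.50280129 -0.23298308  0.05611082]
```

View pics/side14b.png

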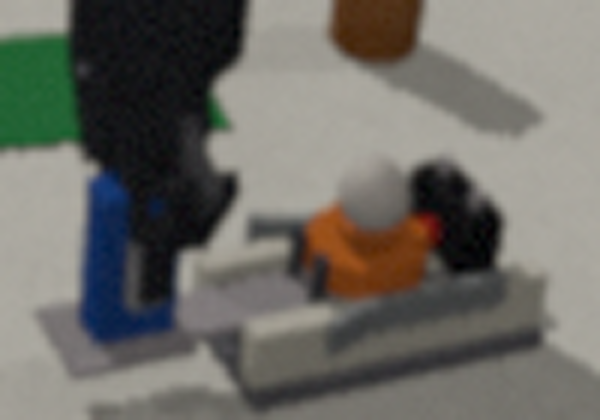

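Run:
```python
from h import *
import pickle
m=camera_model("wrist"); im=camera("wrist"); cv2.imwrite("pics/w14.png",im[:,:,::-1])
a=cv2.imread("pics/w13.png")[0:100,150:350]; b=cv2.imread("pics/w14.png")[0:100,150:350]
cv2.imwrite("pics/w14b.png",np.vstack([cv2.resize(x,None,fx=3,fy=3,interpolation=cv2.INTER_CUBIC) for x in(a,b)]))
fs=[]
s=telemetry.get_state(); print(s["force"],s["torque"],s["eef_pos"])
```

```text
[-3.98101801  0.51511095 -0.78875202] [-0.02180643  0.71199193 -0.02042783] [ 0.50299606 -0.23301649  0.05611051]
```

View pics/w14b.png

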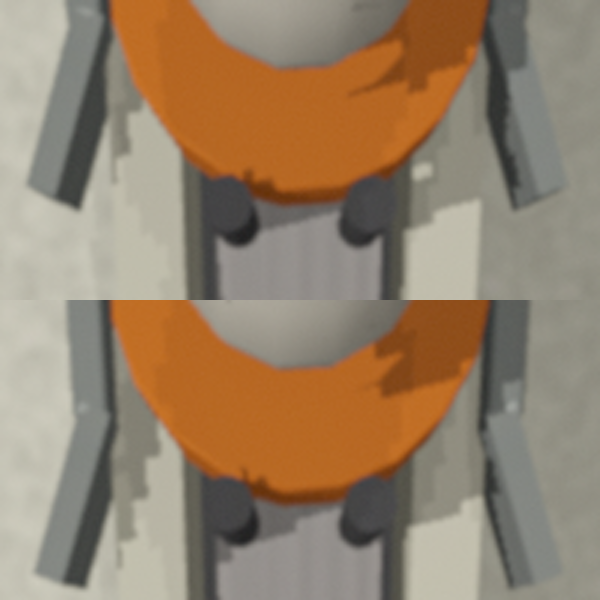

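```bash
python3 -m handwheel '[{"hand":255,"x":0.1,"y":0,"z":0,"spin":0},{"hand":255,"x":0.15,"y":0,"z":0,"spin":0}]';  python3 -m handwheel '[{"hand":255,"x":0.05,"y":0,"z":0,"spin":0},{"hand":255,"x":0.1,"y":0,"z":0,"spin":0}]'; python3 -m handwheel '[{"hand":255,"x":0.05,"y":0,"z":0,"spin":0}]'
```

```text
clock: 21.05
eef_pos: [0.5048, -0.2332, 0.0562]
ee_rot: [-0.0, 0.999, -0.041, -0.001]
force: [-4.5, 0.1, -0.6]
grip_width: 0.021
clock: 21.3
eef_pos: [0.5064, -0.2334, 0.0562]
ee_rot: [-0.0, 0.999, -0.041, -0.0]
force: [-2.4, -0.2, -2.7]
grip_width: 0.0205
clock: 21.42
eef_pos: [0.507, -0.2335, 0.0562]
ee_rot: [-0.0, 0.999, -0.041, -0.0]
force: [-4.0, 0.5, -4.1]
grip_width: 0.0208
```

```bash
python3 -m handwheel '[{"hand":255,"x":0.05,"y":0,"z":0,"spin":0}]'; python3 -c "
from h import *
s=telemetry.get_state(); print(s['force'],s['torque'])"; python3 -m handwheel '[{"hand":255,"x":0.05,"y":0,"z":0,"spin":0}]'
python3 - <<'E'
from h import *
s=telemetry.get_state(); print(s['force'],s['torque'],s['eef_pos'])
im2=camera("side"); cv2.imwrite("pics/side15.png",im2[:,:,::-1]); crop("pics/side15.png","pics/side15b.png",270,190,100,70,6)
m=camera_model("wrist"); im=camera("wrist"); cv2.imwrite("pics/w15.png",im[:,:,::-1])
crop("pics/w15.png","pics/w15b.png",150,0,200,100,3)
E
```

```text
clock: 21.55
eef_pos: [0.5071, -0.2335, 0.0562]
ee_rot: [-0.0, 0.999, -0.041, -0.0]
force: [-5.5, -0.3, -0.8]
grip_width: 0.0204
[-5.48836823 -0.34316642 -0.78487502] [-0.02449544  0.96228247 -0.07166098]
clock: 21.68
eef_pos: [0.5072, -0.2334, 0.0562]
ee_rot: [-0.0, 0.999, -0.041, -0.001]
force: [-6.4, -0.7, -0.3]
grip_width: 0.0211
[-6.437373   -0.74594125 -0.25943307] [-0.09907863  1.12291708 -0.01337526] [ 0.507184   -0.23344171  0.05617778]
```

View pics/side15b.png

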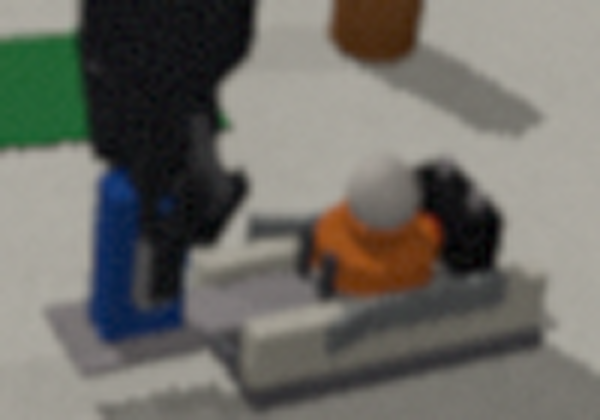

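View pics/w15b.png

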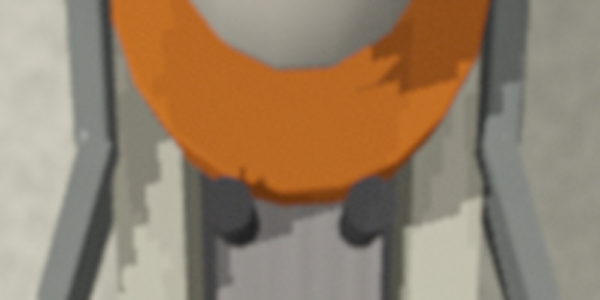

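The TCP has stopped advancing at x 0.507, 8.3 mm past first contact, and the red button is out of sight. That is the hard stop, so I'll build up to about 10 N.

```bash
python3 -m handwheel '[{"hand":255,"x":0.05,"y":0,"z":0,"spin":0},{"hand":255,"x":0.05,"y":0,"z":0,"spin":0}]'; python3 -c "
from h import *
s=telemetry.get_state(); print(s['force'],s['torque'])"; python3 -m handwheel '[{"hand":255,"x":0.05,"y":0,"z":0,"spin":0}]'; python3 -c "
from h import *
s=telemetry.get_state(); print(s['force'],s['torque'])"
```

```text
clock: 22.02
eef_pos: [0.5072, -0.2334, 0.0562]
ee_rot: [-0.0, 0.999, -0.041, -0.001]
force: [-7.0, -0.0, 0.3]
grip_width: 0.0206
[-7.02554635 -0.00839799  0.31797291] [-0.03822105  1.16812544 -0.05544788]
clock: 22.15
eef_pos: [0.5072, -0.2333, 0.0561]
ee_rot: [-0.0, 0.999, -0.041, -0.002]
force: [-10.1, -1.6, 2.6]
grip_width: 0.0209
[-10.05559176  -1.56464493   2.57531792] [-0.06553332  1.44528761 -0.1347855 ]
```

```bash
for i in 1 2; do python3 -m handwheel '[{"hand":255,"x":0,"y":0,"z":0,"spin":0}]'; python3 -c "
from h import *
s=telemetry.get_state(); print(s['force'],s['torque'])"; done
```

```text
clock: 22.28
eef_pos: [0.5072, -0.2333, 0.0562]
ee_rot: [-0.0, 0.999, -0.041, -0.002]
force: [-10.9, -0.4, 1.7]
grip_width: 0.0207
[-10.85591359  -0.394289     1.72897932] [-0.03673105  1.37514981 -0.0902994 ]
clock: 22.4
eef_pos: [0.5072, -0.2334, 0.0562]
ee_rot: [-0.0, 0.999, -0.041, -0.002]
force: [-9.3, 0.4, 0.7]
grip_width: 0.0212
[-9.31404199  0.35880513  0.70167132] [-0.00378599  1.34202063 -0.07838844]
```

```bash
python3 -m handwheel '[{"hand":255,"x":0,"y":0,"z":0,"spin":0},{"hand":255,"x":0,"y":0,"z":0,"spin":0},{"hand":255,"x":0,"y":0,"z":0,"spin":0},{"hand":255,"x":0,"y":0,"z":0,"spin":0},{"hand":255,"x":0,"y":0,"z":0,"spin":0}]'; python3 -m handwheel '[{"hand":255,"x":0,"y":0,"z":0,"spin":0},{"hand":255,"x":0,"y":0,"z":0,"spin":0},{"hand":255,"x":0,"y":0,"z":0,"spin":0},{"hand":255,"x":0,"y":0,"z":0,"spin":0},{"hand":255,"x":0,"y":0,"z":0,"spin":0}]'
python3 - <<'E'
from h import *
s=telemetry.get_state(); print(s['force'],s['torque'],s['eef_pos'])
E
```

```text
clock: 23.02
eef_pos: [0.5072, -0.2333, 0.0561]
ee_rot: [-0.0, 0.999, -0.041, -0.002]
force: [-10.0, 0.5, 2.1]
grip_width: 0.0207
clock: 23.65
eef_pos: [0.5072, -0.2333, 0.0561]
ee_rot: [-0.0, 0.999, -0.041, -0.002]
force: [-8.7, -0.4, 1.3]
grip_width: 0.0208
[-8.71509176 -0.39779145  1.25849034] [-0.08300503  1.32711868 -0.08893291] [ 0.5072475  -0.23334348  0.05612638]
```

Held for about 1.5 s at 9–11 N. I'll unload gently, then draw back.

```bash
python3 -m handwheel '[{"hand":255,"x":-0.15,"y":0,"z":0,"spin":0},{"hand":255,"x":-0.3,"y":0,"z":0,"spin":0},{"hand":255,"x":-0.45,"y":0,"z":0,"spin":0},{"hand":255,"x":-0.6,"y":0,"z":0.1,"spin":0},{"hand":255,"x":-0.8,"y":0,"z":0.2,"spin":0}]'
python3 - <<'E'
from h import *
s=telemetry.get_state(); print(s['force'],s['torque'],s['eef_pos'])
im2=camera("side"); cv2.imwrite("pics/side16.png",im2[:,:,::-1]); crop("pics/side16.png","pics/side16b.png",270,190,100,70,6)
im=camera("wrist"); cv2.imwrite("pics/w16.png",im[:,:,::-1]); crop("pics/w16.png","pics/w16b.png",150,0,200,100,3)
E
```

```text
clock: 24.28
eef_pos: [0.5012, -0.2332, 0.0544]
ee_rot: [0.0, 0.999, -0.041, 0.0]
force: [0.2, 0.3, -2.2]
grip_width: 0.0212
[ 0.17926351  0.30591171 -2.18953999] [ 0.02204926  0.03819277 -0.03098436] [ 0.50124941 -0.23316011  0.05439529]
```

View pics/side16b.png

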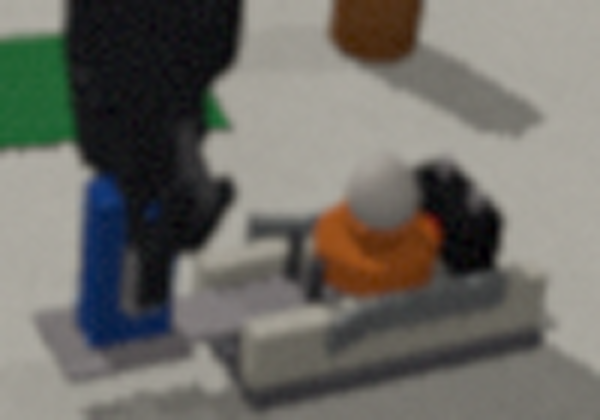

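View pics/w16b.png

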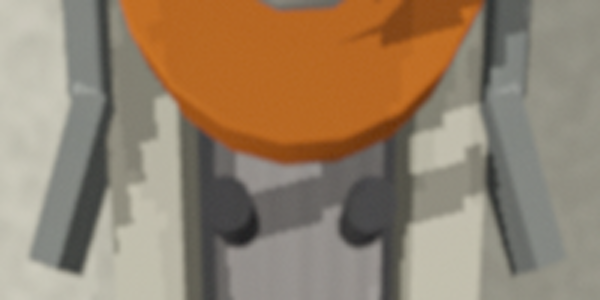

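The pins have left the foot and the cup stayed put. I'll draw the paddle fully out.

```bash
python3 -m handwheel '[{"hand":255,"x":-0.6,"y":0,"z":0.1,"spin":0},{"hand":255,"x":-1.6,"y":0,"z":0.1,"spin":0},{"hand":255,"x":-2.8,"y":0,"z":0.1,"spin":0},{"hand":255,"x":-4.1,"y":0,"z":0.1,"spin":0},{"hand":255,"x":-5.4,"y":0,"z":0.1,"spin":0},{"hand":255,"x":-6.7,"y":0,"z":0.1,"spin":0},{"hand":255,"x":-8,"y":0,"z":0.1,"spin":0},{"hand":255,"x":-9.2,"y":0,"z":0.1,"spin":0},{"hand":255,"x":-10.2,"y":0,"z":0.1,"spin":0},{"hand":255,"x":-10.8,"y":0,"z":0.1,"spin":0}]'
python3 - <<'E'
from h import *
s=telemetry.get_state(); print(s['force'],s['torque'],s['eef_pos'])
im=camera("scene"); cv2.imwrite("pics/scene17.png",im[:,:,::-1]); crop("pics/scene17.png","pics/scene17b.png",130,120,120,100,6)
E
```

```text
clock: 25.62
eef_pos: [0.3927, -0.2241, 0.0533]
ee_rot: [-0.0, 0.999, -0.041, -0.0]
force: [0.4, -0.1, -2.9]
grip_width: 0.0208
[ 0.35189505 -0.11919341 -2.89050173] [-0.02046404  0.03996651  0.04187391] [ 0.39266441 -0.22412741  0.05334006]
```

View pics/scene17b.png

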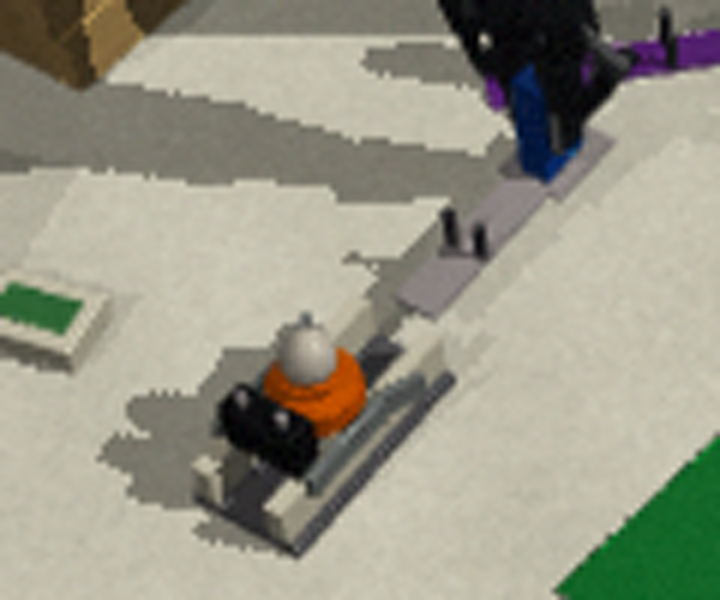

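The paddle is clear of the dock, with the cup seated against the block. I'll lift it and move to the mat.

```bash
python3 -m handwheel '[{"hand":255,"x":0,"y":0,"z":-1.5,"spin":0},{"hand":255,"x":0,"y":0,"z":-4,"spin":0},{"hand":255,"x":0,"y":0,"z":-7,"spin":0},{"hand":255,"x":0,"y":0,"z":-9,"spin":0},{"hand":255,"x":0,"y":0,"z":-9,"spin":0}]'; python3 -c "
from h import *
goto([.4988,.0212,.08],np.radians(-13))"
```

```text
clock: 26.3
eef_pos: [0.3949, -0.225, 0.1455]
ee_rot: [0.001, 0.999, -0.041, 0.002]
force: [1.5, -0.1, -3.6]
grip_width: 0.0209
clock 26.30 yaw0 -4.70deg  tool cm x 8.31 y -25.40 z 6.53 spin 0.1449
```

```bash
python3 -m handwheel '[{"hand":255,"x":0,"y":-1,"z":0,"spin":0.01},{"hand":255,"x":1,"y":-4,"z":0,"spin":0.03},{"hand":255,"x":2,"y":-8,"z":0,"spin":0.05},{"hand":255,"x":3.5,"y":-12,"z":0,"spin":0.07},{"hand":255,"x":5,"y":-16,"z":0.5,"spin":0.09},{"hand":255,"x":6.5,"y":-20,"z":2,"spin":0.12},{"hand":255,"x":7.6,"y":-23,"z":4,"spin":0.14},{"hand":255,"x":8.2,"y":-25,"z":5.5,"spin":0.145},{"hand":255,"x":8.3,"y":-25.4,"z":6.5,"spin":0.145},{"hand":255,"x":8.3,"y":-25.4,"z":6.5,"spin":0.145}]'
python3 - <<'E'
from h import *
goto([.4988,.0212,.032],np.radians(-13))
import pickle
m=camera_model("wrist"); s=telemetry.get_state(); im=camera("wrist"); cv2.imwrite("pics/w18.png",im[:,:,::-1]); pickle.dump((m,s),open("w18.pkl","wb"))
im=camera("scene"); cv2.imwrite("pics/scene18.png",im[:,:,::-1]); crop("pics/scene18.png","pics/scene18b.png",200,150,120,100,5)
E
```

```text
clock: 27.55
eef_pos: [0.4955, 0.0223, 0.0771]
ee_rot: [0.0, 0.994, -0.113, -0.002]
force: [-0.6, 0.3, -2.4]
grip_width: 0.0207
clock 27.55 yaw0 -12.98deg  tool cm x 0.36 y 0.03 z 4.51 spin 0.0003
```

View pics/w18.png

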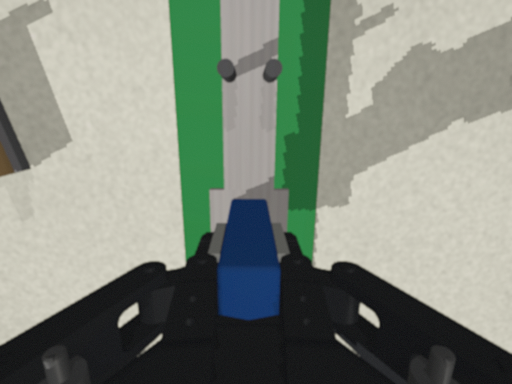

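View pics/scene18b.png

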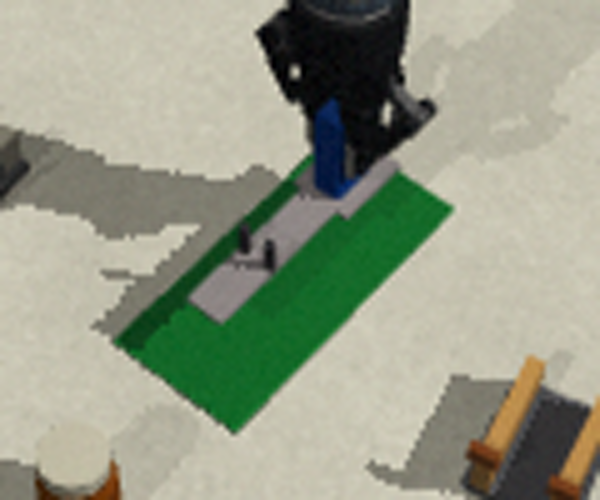

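The paddle is centred over the mat. I'll lower it.

```bash
python3 -m handwheel '[{"hand":255,"x":0.2,"y":0,"z":0.8,"spin":0},{"hand":255,"x":0.35,"y":0,"z":1.8,"spin":0},{"hand":255,"x":0.35,"y":0,"z":2.8,"spin":0},{"hand":255,"x":0.35,"y":0,"z":3.5,"spin":0},{"hand":255,"x":0.35,"y":0,"z":4,"spin":0},{"hand":255,"x":0.35,"y":0,"z":4.3,"spin":0},{"hand":255,"x":0.35,"y":0,"z":4.5,"spin":0},{"hand":255,"x":0.35,"y":0,"z":4.6,"spin":0}]'; python3 -m handwheel '[{"hand":255,"x":0,"y":0,"z":0.1,"spin":0},{"hand":255,"x":0,"y":0,"z":0.15,"spin":0}]'
```

```text
clock: 28.65
eef_pos: [0.5004, 0.0214, 0.0324]
ee_rot: [-0.0, 0.994, -0.113, 0.0]
force: [-0.1, 0.3, -2.3]
grip_width: 0.0207
clock: 28.9
eef_pos: [0.5004, 0.0214, 0.0309]
ee_rot: [-0.0, 0.994, -0.113, 0.0]
force: [0.7, -0.1, -2.9]
grip_width: 0.0207
```

```bash
python3 -m handwheel '[{"hand":255,"x":0,"y":0,"z":0.1,"spin":0},{"hand":255,"x":0,"y":0,"z":0.15,"spin":0}]'; python3 -m handwheel '[{"hand":255,"x":0,"y":0,"z":0.05,"spin":0},{"hand":255,"x":0,"y":0,"z":0.05,"spin":0}]'
```

```text
clock: 29.15
eef_pos: [0.5003, 0.0214, 0.0293]
ee_rot: [-0.0, 0.994, -0.113, -0.0]
force: [-0.6, 0.5, -2.3]
grip_width: 0.0211
clock: 29.4
eef_pos: [0.5003, 0.0214, 0.0289]
ee_rot: [0.0, 0.994, -0.113, 0.0]
force: [-0.8, -0.1, -1.3]
grip_width: 0.0209
```

```bash
python3 -m handwheel '[{"hand":255,"x":0,"y":0,"z":0.05,"spin":0},{"hand":255,"x":0,"y":0,"z":0.05,"spin":0}]'; python3 -m handwheel '[{"hand":255,"x":0,"y":0,"z":0.05,"spin":0},{"hand":255,"x":0,"y":0,"z":0.05,"spin":0}]'
```

```text
clock: 29.65
eef_pos: [0.5003, 0.0213, 0.0289]
ee_rot: [-0.0, 0.994, -0.113, 0.0]
force: [-2.3, -0.0, 6.5]
grip_width: 0.0209
clock: 29.9
eef_pos: [0.5003, 0.0213, 0.0288]
ee_rot: [-0.0, 0.994, -0.113, 0.0]
force: [-4.7, -2.2, 13.5]
grip_width: 0.0208
```

The paddle is standing on the mat. I'll ease off, open, and retreat straight up.

```bash
python3 -m handwheel '[{"hand":255,"x":0,"y":0,"z":-0.08,"spin":0},{"hand":200,"x":0,"y":0,"z":-0.08,"spin":0},{"hand":120,"x":0,"y":0,"z":-0.08,"spin":0},{"hand":40,"x":0,"y":0,"z":-0.08,"spin":0},{"hand":0,"x":0,"y":0,"z":-0.08,"spin":0},{"hand":0,"x":0,"y":0,"z":-0.08,"spin":0},{"hand":0,"x":0,"y":0,"z":-0.08,"spin":0}]' 20
python3 - <<'E'
from h import *
s=telemetry.get_state(); print(s['force'],s['grip_width'],s['eef_pos'])
im=camera("wrist"); cv2.imwrite("pics/w19.png",im[:,:,::-1])
E
```

```text
clock: 30.78
eef_pos: [0.5003, 0.0214, 0.0286]
ee_rot: [0.0, 0.994, -0.113, -0.0]
force: [1.1, 0.0, 0.0]
grip_width: 0.0852
[1.12308619 0.01952304 0.01803579] 0.08522617729373971 [0.50029631 0.02137474 0.02859231]
```

View pics/w19.png

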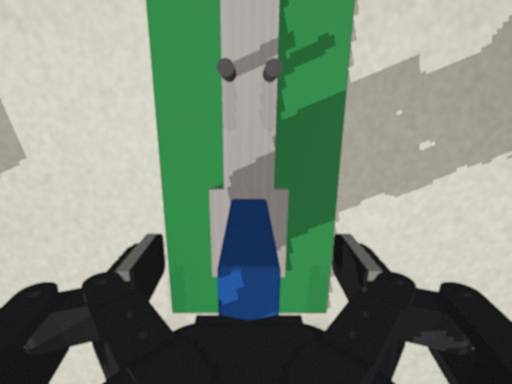

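The fingers are open on both sides of the handle, and the paddle stands centred on the mat.

```bash
python3 -m handwheel '[{"hand":0,"x":0,"y":0,"z":-1,"spin":0},{"hand":0,"x":0,"y":0,"z":-3,"spin":0},{"hand":0,"x":0,"y":0,"z":-6,"spin":0},{"hand":0,"x":0,"y":0,"z":-10,"spin":0},{"hand":0,"x":-1,"y":0,"z":-14,"spin":0},{"hand":0,"x":-2,"y":0,"z":-18,"spin":0},{"hand":0,"x":-3,"y":0,"z":-22,"spin":0},{"hand":0,"x":-3,"y":0,"z":-26,"spin":0},{"hand":0,"x":-3,"y":0,"z":-27,"spin":0},{"hand":0,"x":-3,"y":0,"z":-27,"spin":0}]'
python3 - <<'E'
from h import *
for n in("scene","side","wrist"):
    im=camera(n); cv2.imwrite(f"pics/{n}20.png",im[:,:,::-1])
crop("pics/scene20.png","pics/scene20b.png",110,140,240,150,3.3)
crop("pics/side20.png","pics/side20b.png",220,120,180,180,3.3)
E
```

```text
clock: 32.08
eef_pos: [0.471, 0.0281, 0.2991]
ee_rot: [-0.0, 0.994, -0.113, 0.001]
force: [0.1, -0.7, -0.5]
grip_width: 0.0855
```

View pics/scene20b.png

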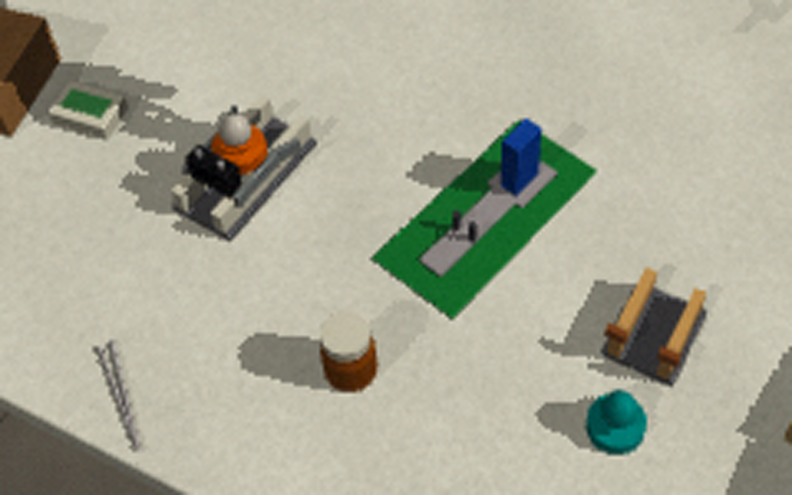

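View pics/side20b.png

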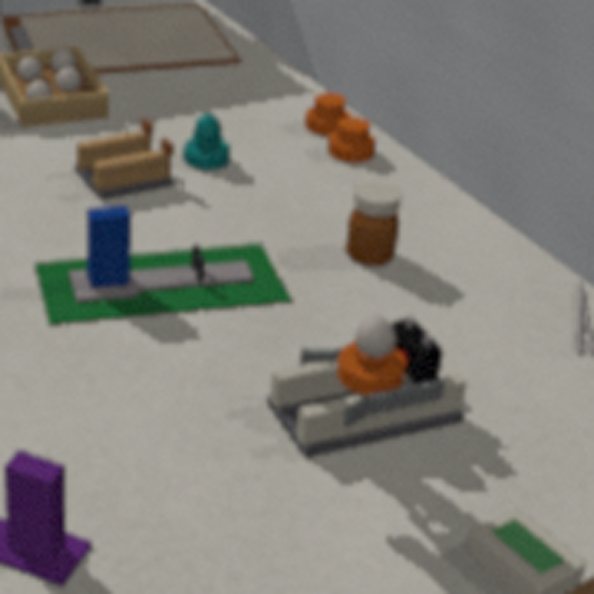

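View pics/wrist20.png

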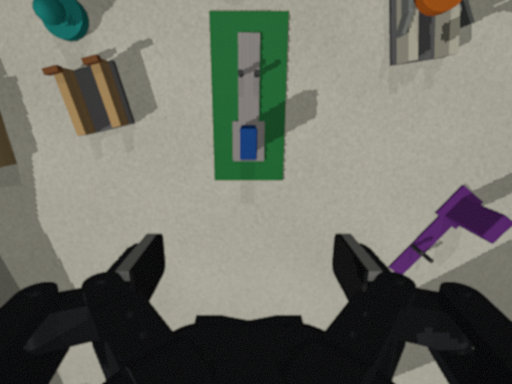

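Run:
```python
from h import *
for n,rs in(("scene",{"jar":(200,230,30,35),"hyg":(120,160,35,25),"tray":(345,240,70,60)}),("side",{"jar":(322,172,22,30),"hyg":(355,270,50,35),"tray":(215,130,40,30)})):
    a,b=[cv2.cvtColor(cv2.imread(f"pics/{n}{k}.png"),6).astype(np.float32) for k in("0","20")]
    for k,(x,y,w,h) in rs.items(): print(n,k,cv2.phaseCorrelate(a[y:y+h,x:x+w].copy(),b[y:y+h,x:x+w].copy()))
a,b=[cv2.cvtColor(cv2.imread(f"pics/side{k}.png"),6).astype(np.float32)[205:245,318:345].copy() for k in("16","20")]; print("cup after release",cv2.phaseCorrelate(a,b))
from plant import order
print(order.finish_job())
```

```text
scene jar ((-0.10687965046046877, 0.055905338685889205), 1.008192131254408)
scene hyg ((-0.015277053838634203, 0.8654223918178303), 0.7895463710361057)
scene tray ((-0.032651206359631146, -0.01698336375818954), 0.9964109074738291)
side jar ((-0.0452791203907168, 0.08646136442574992), 0.9959803018305037)
side hyg ((-0.13746404912001964, -0.04891396797905401), 0.5991683250003391)
side tray ((0.0430459144599169, -0.09718301171714216), 0.9710362915198009)
cup after release ((0.24016952609510156, -0.15450900713965865), 0.7340259622644495)
the job is handed in; nothing more can be done
None
```

The job is handed in, at about 32 s of the 72 s allowed. The orange cup stands in the dock against the pressed button, and the paddle is back on the green mat with the fingers clear. No verdict is reported, so what follows is from my own checks.

- **Carry:** I gripped the paddle by its blue handle at 110 N and lifted the cup off the stand on the blade. I carried it level and set it on the dock's rails without the fingers touching it.
- **Button:** I pushed until the arm stopped moving, about 8.3 mm after first contact, which fits the 8 mm of button travel. I held it there for about 1.5 s. Readings were 8.7–10.9 N, each with about 1 N of noise. The button position itself is not measured; this rests on the stop and on the camera, where only a sliver of red still shows.
- **Withdrawal:** The cup stayed in place when the pins left it, shifting less than 0.3 px in the side view afterwards.
- **Paddle return:** I pressed the mat with up to 13.5 N while confirming the paddle stood, then eased off before opening.
- **Things to leave alone:** The jar and egg tray shifted by about 0.1 px or less in both fixed views. The hygrometer check disagreed between views: 0.9 px in the scene view and 0.1 px in the side view, both with weak matches. Robot shadows fell near it and the arm never came close, so I take that as shadow rather than movement.

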